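# Reload the drilling jig and crate the drilled candle holders

### The arm

A 6-joint arm with a two-finger parallel gripper is mounted at the origin on the work surface. World frame = base frame: x ahead of the robot, y to its left, z up, the work surface at z = 0. Lengths are in m, angles in rad, forces in N, time in s.
With the tool pointing down it reaches from about 0.35 to 0.975 m from the base axis. Payload 4.9 kg.
Tool frame: the origin (TCP) lies on the centre line of the jaws, within the pads' length; the fingertips stand 11 mm ahead of it and the grasp point (between the pads) lies 8 mm behind it (manip.finger_overhang is the distance from the TCP to the fingertips, in m); y points along the fingers, z is the direction in which the jaws open and shut, and the axes are right-handed (so a half turn about y gives the same grasp; the last joint's range is limited). The gripper opens to 85 mm and grips with 20 to 120 N. Pads are 22 mm wide; open, the fingers measure 114 mm over their backs; the gripper's body (76 mm by 85 mm) begins 54 mm behind the grasp point. The pads swing forward as they close: fully open they stand 13 mm farther back than shut.
Start: joints at [1.099, 0.053, 1.613, -0, 1.476, -0.119], TCP at [0.216, 0.586, 0.242] pointing down, gripper open.
Joint ranges: [-3.01, 3.01], [-1.01, 2.22], [0.06, 2.58], [-1.02, 4.17], [0.09, 2.62], [-3.14, 3.14]. Speed limits (rad/s): [2.57, 2.57, 3.14, 3.14, 3.14, 3.14].

### API

Orientations are given as a unit quaternion [w, x, y, z].
In Python, from plant import readout, cams, workorder, manip gives the robot as it stands.
- The arm moves only by the tool play_rows, never from a script. Its arguments are lists of equal length, an entry for each row: "slide": the shift along the tool's x, y, z in cm, a list of three; "yaw": the turn about the tool's y in degrees; "grip": the closure, from -1 (fully open) to 1 (shut), so that 0 is half open. In form: {"slide": [[x, y, z], ...], "yaw": [yaw, ...], "grip": [grip, ...]}. A call has 1 to 12 rows; each row shifts and turns the commanded pose from where the row before left it, along the tool's axes as they then stand; what a row does not reach is not made up. A row lasts 1/10 s, in which the tool goes at most 50 mm and 8.59 degrees, less where a joint would pass 70% of its speed; a pose out of reach is approached as far as the arm can. A call with a gripper value outside its range is refused whole. The fingers move at their own pace and stop on an object; the grip force is fixed at half the most. Time passes only in rows, so rows that do not move let the fingers close. It gives the time, the measured TCP pose, the force and the opening at its end, in the units of the state.
- readout.state(): the state, without advancing time (a new reading comes with each control period).
- cams.grab_frame(name): name is "scene" or "top"; returns a dict with "image" (420x560x3 uint8, red, green, blue), "mtx" (3x3 intrinsics, pixels), "R" (3x3) and "t" (3): a world point X has camera coordinates R X + t. Camera axes: x right, y down, z forward; pixel columns grow to the right and rows downward; lengths in m; the calibration is good to about 2 mm. A picture is of the moment at which its call begins. There is no depth.
- workorder.job_done(): hands the job in, once; it reports no verdict.
The state is a dict: "time": time; "joint_pos": joint angles; "joint_vel": joint speeds; "joint_efforts": joint torques, N m; "tool_pos": TCP position; "tool_rot": TCP orientation; "contact_force": force on the tool from outside, world axes, zero at the start; "ft_torque": the same for the moment, N m; "gripper_width": opening from 0.0 (shut) to 1.0 (fully open).
Only numpy, scipy, OpenCV 4.12 (cv2) and the standard library are available. Lean on these libraries where they do the work, as an engineer would, in place of code of your own. Each camera call takes 0.05 s, during which the arm holds its last target.

### The job

Press the jig's red thumb pad so that its table springs up with the drilled candle holder, and stand that one and every other drilled holder on the bench (darker wood, brass-lined hole in the top) upright in the crate, one to a compartment. Stand the one undrilled blank on the jig's raised table and press it down until the catch takes it and it stays down by itself, then swing the drill-bush arm back over it to its stop, ready for drilling. Leave the mallet, the wax tin and the glue bottle where they are.

Things in the scene. Friction and masses are not known exactly. Their poses are not given: they have to be found in the camera images.
- blank_mid (a point): the one undrilled blank: pale turned wooden candle holder, 76 mm high: round foot 54 mm across, thin waist, straight round cup 42 mm across over its top 26 mm (the place to grip it); about 90 g. Its top is plain flat wood. The point is on its axis, half-way up (38 mm above its underside); z is its axis, pointing up when it stands.
- drilled0_mid (a point): the finished holder that starts down in the jig: darker oiled turned wooden candle holder, 76 mm high: round foot 54 mm across, thin waist, straight round cup 42 mm across over its top 26 mm (the place to grip it); about 90 g. A brass-lined hole in its top, with a brass rim standing 1.5 mm proud. The point is on its axis, half-way up (38 mm above its underside); z is its axis, pointing up when it stands.
- drilled1_mid (a point): another finished holder, the same as the one in the jig (darker wood, brass-lined hole in its top), that starts standing on the bench; two to four of these four are present, the others read None. The point is on its axis, half-way up (38 mm above its underside); z is its axis, pointing up when it stands.
- drilled2_mid (a point): another finished holder, the same as the one in the jig (darker wood, brass-lined hole in its top), that starts standing on the bench; two to four of these four are present, the others read None. The point is on its axis, half-way up (38 mm above its underside); z is its axis, pointing up when it stands.
- drilled3_mid (a point): another finished holder, the same as the one in the jig (darker wood, brass-lined hole in its top), that starts standing on the bench; two to four of these four are present, the others read None. The point is on its axis, half-way up (38 mm above its underside); z is its axis, pointing up when it stands.
- drilled4_mid (a point): another finished holder, the same as the one in the jig (darker wood, brass-lined hole in its top), that starts standing on the bench; two to four of these four are present, the others read None. The point is on its axis, half-way up (38 mm above its underside); z is its axis, pointing up when it stands.
- jig: drilling jig bolted to the bench: cream cast base 220 x 116 x 12 mm, two low cheeks 48 mm high either side of a square sprung steel table, a red thumb pad on its -x side, and at its +x side (85 mm from the middle) a steel post 158 mm high that carries the swinging bush arm. Origin on the bench under the middle of the table. Its x and y are level, z up
- table_top (a point): centre of the upper face of the jig's sprung table, moving with it: 60 mm above the bench when up, 45 mm when caught down. The face is 62 mm square, with a 5 mm high lip around it that goes up and down with it, so a foot set within the lip has 4 mm to spare each side
- jig_table (a joint): how far the jig's table is pushed down, m: 0 fully up, about 0.015 held down by the catch, 0.019 bottomed. Damped spring: a holder's own weight does not move it; about 6 N starts it and 10 to 15 N takes it past the catch. Push it 1 mm or more beyond 0.015 for the catch to snap in; let go, it then rises to about 0.015 and stays
- jig_release (a joint): turn of the catch lever, rad: 0 catch home, up to 0.30 pad fully down. The pad springs back by itself. About 0.22 frees the table, which then rises to 0 with whatever is on it
- release_pad (a point): centre of the upper face of the red thumb pad of the catch, 30 mm square, 93 mm to the -x side of the jig's middle and 40 mm above the bench at rest; pressed straight down it frees the table after some 8 to 10 mm at 3 to 5 N, and bottoms at 13 to 15 mm (do not force it further)
- jig_arm (a joint): swing of the cream drill-bush arm about the jig's post, rad: 0 at its stop, the steel bush straight over the table; grows as it swings away to the jig's +y side (1.57: it points along +y), at most 2.0. Stays where left; under 2 N moves it. Arm 24 mm wide, 133 to 145 mm above the bench; bush 32 mm across, 85 mm from the post, its foot at 129 mm: clears a holder caught down, not one on the raised table
- swing_knob (a point): centre of the top of the black knob on the bush arm, by which it is swung: 18 mm across, standing 20 mm above the arm, its top 165 mm above the bench, 45 mm from the post's axis
- crate: plywood crate fixed to the bench, 236 (x) x 162 (y) x 40 mm high, walls, floor and dividers 6 mm thick, 3 x 2 compartments about 71 x 72 mm. Origin at the centre of its underside
- cell1 (a point): centre of the floor of crate compartment 1 of 6 (floor 6 mm above the bench)
- cell2 (a point): centre of the floor of crate compartment 2 of 6 (floor 6 mm above the bench)
- cell3 (a point): centre of the floor of crate compartment 3 of 6 (floor 6 mm above the bench)
- cell4 (a point): centre of the floor of crate compartment 4 of 6 (floor 6 mm above the bench)
- cell5 (a point): centre of the floor of crate compartment 5 of 6 (floor 6 mm above the bench)
- cell6 (a point): centre of the floor of crate compartment 6 of 6 (floor 6 mm above the bench)
- mallet: bystander: dark wooden carver's mallet standing on its head, 80 mm across, 185 mm high; origin under it
- wax_tin: bystander: green wax tin, 72 mm across, 55 mm high; origin under it
- glue: bystander: white glue bottle with orange cap, 52 mm across, 130 mm high; origin under it
Mind the look-alikes: they are no part of the job. Leave any blue or purple look-alike of the part that bears drilled2_mid alone.

How it is judged:
On the way, in this order (a step that is already met when the one before it is completed fails the run):
1. the catch has been released and the jig's table has come up (value of joint jig_table below 0.004 m), for 0.2 s.
2. the blank stands on the raised table (value of joint jig_table below 0.006 m and horizontal distance between blank_mid and table_top below 0.012 m and z of blank_mid in the frame of table_top between 0.034 and 0.042 m and angle between blank_mid's own z axis and vertical below 0.12 rad), for 0.02 s.
3. the blank has been pressed down on the table and the catch has taken it (value of joint jig_table above 0.0125 m and value of joint jig_release below 0.06 rad and horizontal distance between blank_mid and table_top below 0.012 m and z of blank_mid in the frame of table_top between 0.034 and 0.042 m and angle between blank_mid's own z axis and vertical below 0.12 rad), for 0.3 s.
4. the bush arm has been swung over the blank to its stop (all of step 3 and value of joint jig_arm below 0.12 rad), for 0.1 s.
At the end, for the whole second after the job is handed in: The table is caught down (over 12.5 mm, catch home) with the blank upright on it, within 12 mm of its middle, the bush arm within 0.12 rad of its stop over it, and every drilled holder present stands upright on the crate floor in a compartment of its own (all of step 4 and x of drilled0_mid in the frame of crate between -0.112 and 0.112 m and y of drilled0_mid in the frame of crate between -0.075 and 0.075 m and z of drilled0_mid in the frame of crate between 0.036 and 0.052 m and angle between each of drilled0_mid, drilled1_mid, drilled2_mid, drilled3_mid, drilled4_mid's own z axis and vertical below 0.15 rad and x of drilled1_mid in the frame of crate between -0.112 and 0.112 m and y of drilled1_mid in the frame of crate between -0.075 and 0.075 m and z of drilled1_mid in the frame of crate between 0.036 and 0.052 m and x of drilled2_mid in the frame of crate between -0.112 and 0.112 m and y of drilled2_mid in the frame of crate between -0.075 and 0.075 m and z of drilled2_mid in the frame of crate between 0.036 and 0.052 m and x of drilled3_mid in the frame of crate between -0.112 and 0.112 m and y of drilled3_mid in the frame of crate between -0.075 and 0.075 m and z of drilled3_mid in the frame of crate between 0.036 and 0.052 m and x of drilled4_mid in the frame of crate between -0.112 and 0.112 m and y of drilled4_mid in the frame of crate between -0.075 and 0.075 m and z of drilled4_mid in the frame of crate between 0.036 and 0.052 m); the robot touches nothing.
It fails at once if the mallet was moved more than 30 mm (distance of mallet from where it was at the start of the episode above 0.03 m).
It fails at once if the wax tin was moved more than 30 mm (distance of wax_tin from where it was at the start of the episode above 0.03 m).
It fails at once if the glue bottle was moved more than 30 mm (distance of glue from where it was at the start of the episode above 0.03 m).
Of drilled1, drilled2, drilled3, drilled4 only 2 to 4 are there at a start; the rules pass over those that are not, and their reading is None.
At some moment in a run one of drilled1, drilled2, drilled3, drilled4, blank may be knocked a few centimetres aside while the robot is not near it.
It also fails if it takes over 210 s, if anything falls off the work surface, if the arm or the gripper's body presses on something with over 40 N, if the wrist force passes 120 N, or if a joint passes its speed limit or range.

## Working session

There is one attempt and no reset: what is moved stays moved. The work goes in short steps, Python scripts to look and compute and a tool call to move; the robot and the scene stay as the last step left them, time stands still between calls to the robot, and variables do not carry over. Pictures are saved under pics/ and viewed, and the job is handed in when it is done.

Besides the shell and the picture viewer there is one more tool, called after "Call:" as name([rows], argument=value, ...), one row to a line, values as JSON. play_rows: Moves the arm, as the interface text tells. Its arguments: {"type":"object","properties":{"slide":{"type":"array","items":{"type":"array","items":{"type":"number"}}},"yaw":{"type":"array","items":{"type":"number"}},"grip":{"type":"array","items":{"type":"number"}}},"required":["slide","yaw","grip"]}

```bash
mkdir -p pics; ls; python3 - <<'E'
from plant import readout, cams, workorder, manip
import cv2
s=readout.state(); print(s)
print([x for x in dir(manip) if x[0]!='_'])
for n in("scene","top"):
    f=cams.grab_frame(n); cv2.imwrite(f"pics/{n}0.png",f["image"][:,:,::-1]); print(n,f["mtx"],f["R"],f["t"])
E
```

```text
pics
{'time': 0.0, 'joint_pos': array([ 1.09896947e+00,  5.33692744e-02,  1.61426596e+00, -8.34224239e-06,
        1.47599860e+00, -1.19010073e-01]), 'joint_vel': array([ 2.07415865e-05,  5.59020643e-05,  1.20910273e-03,  5.22368651e-04,
       -1.50455158e-03,  2.83156324e-06]), 'joint_efforts': array([ 1.06839427e-03, -3.93669176e+01, -3.70178568e+01, -3.08228289e-05,
        7.05790822e-03, -6.82876518e-06]), 'tool_pos': array([0.2157022 , 0.58597107, 0.24107205]), 'tool_rot': array([-0.69544116,  0.69682368, -0.12430055,  0.12388596]), 'contact_force': array([-0.22348447,  0.41323759, -0.15447563]), 'ft_torque': array([-0.02662968, -0.05598949,  0.03063897]), 'gripper_width': 1.001563012759517}
['IKError', 'finger_overhang']
scene [[488.52998769   0.         278.0610834 ]
 [  0.         488.52998769 209.36441336]
 [  0.           0.           1.        ]] [[-0.52791443  0.84926824 -0.00705812]
 [ 0.6977707   0.42897423 -0.5736699 ]
 [-0.48417187 -0.30777357 -0.81905618]] [ 0.27399086 -0.31760947  1.79438903]
top [[441.93679038   0.         270.93417606]
 [  0.         441.93679038 215.42755226]
 [  0.           0.           1.        ]] [[ 0.022339   -0.99970588  0.00944069]
 [-0.9870021  -0.02355637 -0.15897153]
 [ 0.15914716 -0.00576672 -0.98723803]] [-0.00648389  0.56442046  1.45658724]
```

View pics/scene0.png

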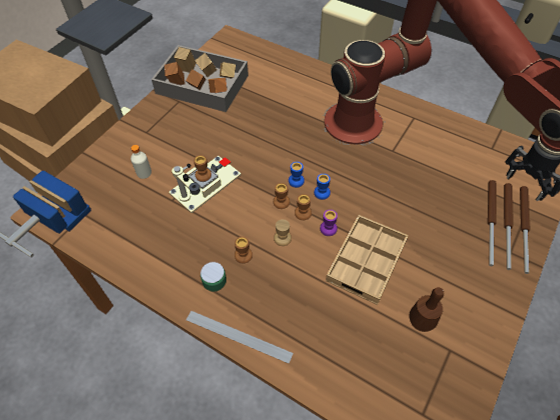

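View pics/top0.png

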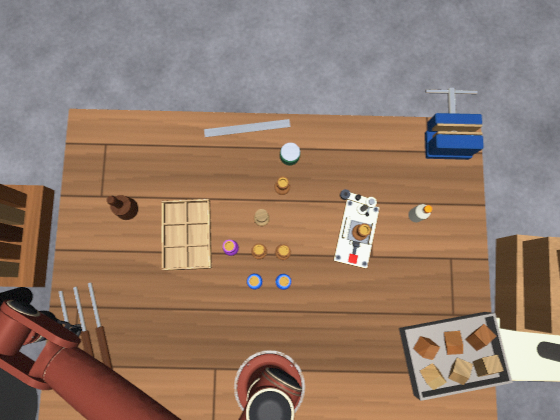

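Top view: the jig is near (357,231), the crate near (187,234) and the blank at (261,216). Drilled holders are at (282,185), (259,250) and (284,250), plus one in the jig. The blue and purple ones are look-alikes. I'll zoom in next.

```bash
cat > h.py <<'E'
import numpy as np, cv2
from plant import readout, cams
def ray(f,u,v,z):
    K,R,t=f["mtx"],f["R"],f["t"]
    C=-R.T@t; d=R.T@np.linalg.inv(K)@np.array([u,v,1.]); return (C+d*(z-C[2])/d[2])
def proj(f,X):
    p=f["mtx"]@(f["R"]@np.asarray(X,float)+f["t"]); return p[:2]/p[2]
def crop(f,name,x0,y0,w,h,s):
    im=f["image"][y0:y0+h,x0:x0+w,::-1]; im=cv2.resize(im,None,fx=s,fy=s,interpolation=cv2.INTER_CUBIC)
    for k in range(0,w,10): cv2.putText(im,str(x0+k),(k*s,8),0,.3,(255,255,255),1); cv2.line(im,(k*s,10),(k*s,14),(0,255,0),1)
    for k in range(0,h,10): cv2.putText(im,str(y0+k),(0,k*s+3),0,.3,(255,255,255),1)
    cv2.imwrite(f"pics/{name}.png",im)
E
python3 - <<'E'
from h import *
f=cams.grab_frame("top"); np.save("top.npy",f,allow_pickle=True)
crop(f,"t_jig",325,180,75,95,6)
crop(f,"t_mid",215,165,90,130,4)
crop(f,"t_crate",150,190,70,90,6)
g=cams.grab_frame("scene")
np.save("sc.npy",g,allow_pickle=True)
crop(g,"s_jig",155,140,100,80,7)
crop(g,"s_mid",225,150,130,120,5)
E
```

```text
(no output)
```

View pics/t_jig.png

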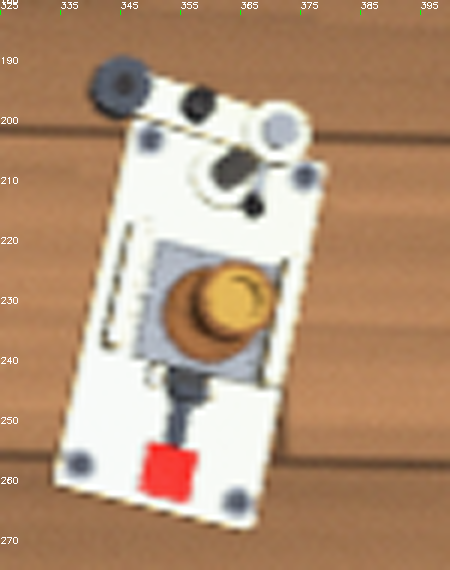

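View pics/s_jig.png

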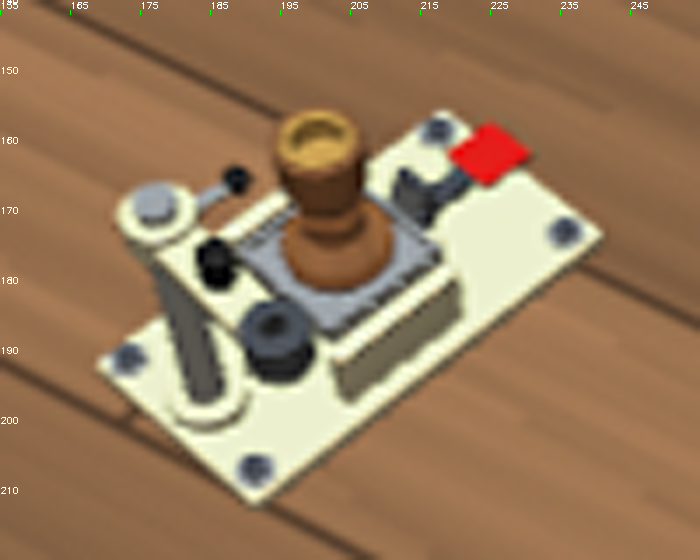

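View pics/t_mid.png

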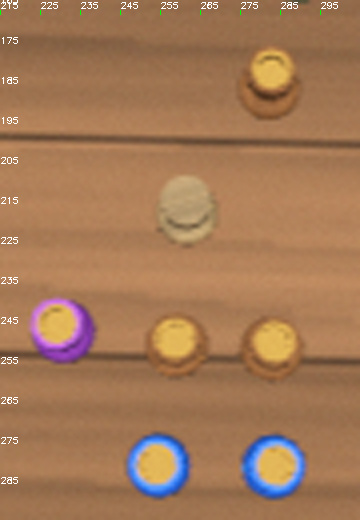

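View pics/t_crate.png

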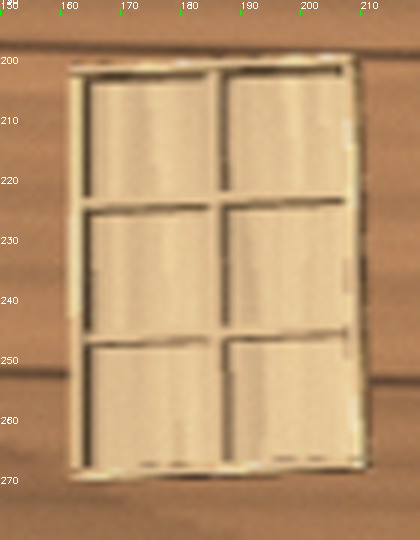

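View pics/s_mid.png

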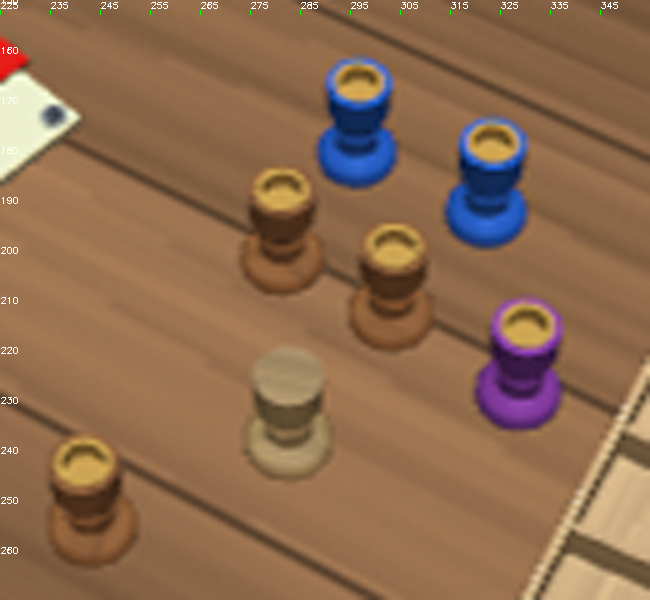

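```bash
cat > fit.py <<'E'
from h import *
from scipy.optimize import least_squares
T=np.load("top.npy",allow_pickle=True).item(); S=np.load("sc.npy",allow_pickle=True).item()
def px(x,y,s,x0,y0): return np.array([(x+.5)/s-.5+x0,(y+.5)/s-.5+y0])
def fitpt(obs,z):
    r=lambda p: np.concatenate([proj(f,[p[0],p[1],z])-u for f,u in obs])
    s=least_squares(r,[.5,0]); return s.x,s.fun
def fitbody(obs,x0):
    def r(p):
        c,s=np.cos(p[2]),np.sin(p[2])
        return np.concatenate([proj(f,[p[0]+c*X[0]-s*X[1],p[1]+s*X[0]+c*X[1],X[2]])-u for f,X,u in obs])
    s=least_squares(r,x0,loss='soft_l1'); return s.x,r(s.x).reshape(-1,2)
E
cat > run1.py <<'E'
from fit import *
t6=lambda x,y:px(x,y,6,325,180); s7=lambda x,y:px(x,y,7,155,140)
t4=lambda x,y:px(x,y,4,215,165); s5=lambda x,y:px(x,y,5,225,150); c6=lambda x,y:px(x,y,6,150,190)
obs=[(T,(-.11,.058,.012),t6(55,485)),(T,(-.11,-.058,.012),t6(255,528)),(T,(.11,-.058,.012),t6(327,163)),
(T,(-.093,0,.04),t6(169,473)),(S,(.11,-.058,.012),s7(98,363)),(S,(.11,.058,.012),s7(252,507)),(S,(-.11,.058,.012),s7(603,235)),(S,(-.11,-.058,.012),s7(440,110)),(S,(-.093,0,.04),s7(490,155))]
p,r=fitbody(obs,[.5,-.2,0]); print("jig",p.round(4)); print(r.round(2).tolist())
cr=[(T,(.118,.081,.04),c6(75,68)),(T,(.118,-.081,.04),c6(355,55)),(T,(-.118,-.081,.04),c6(368,465)),(T,(-.118,.081,.04),c6(72,478))]
p,r=fitbody(cr,[.5,.2,0]); print("crate",p.round(4)); print(r.round(2).tolist())
for n,a,b,z in [("A",t4(272,71),s5(85,462),.0775),("blank",t4(187,195),s5(288,377),.076),("B",t4(176,339),s5(394,247),.0775),("C",t4(274,342),s5(282,189),.0775),("D0",t6(239,299),s7(318,143),.1225)]:
    print(n,[q.round(4).tolist() for q in fitpt([(T,a),(S,b)],z)])
E
python3 run1.py
```

```text
jig [ 0.5148 -0.2905 -0.2087]
[[-0.33, -0.07], [-0.47, 0.58], [-0.19, -0.26], [-0.19, 0.47], [-1.01, 0.47], [-0.05, -0.08], [-0.2, -0.12], [-0.03, -0.15], [-0.24, -0.36]]
crate [0.4963 0.2928 0.0664]
[[-0.43, -0.61], [0.32, -0.4], [-0.3, 0.49], [0.41, 0.45]]
A [[0.6722, -0.0293], [-0.2484, 0.1525, -0.2485, -0.0115]]
blank [[0.5624, 0.0397], [-0.335, 0.9306, -0.6697, 0.6639]]
B [[0.4451, 0.0455], [-0.2602, 0.0936, -0.255, -0.0497]]
C [[0.4438, -0.0358], [-0.0146, 0.2922, -0.152, 0.2936]]
D0 [[0.5131, -0.293], [-0.3518, 0.1582, -0.369, -0.1135]]
```

```bash
cat > mv.py <<'E'
# mv.py x y z jawdeg : prints rows needed. jaw angle = world angle of tool z axis (mod 180)
import sys,numpy as np
from scipy.spatial.transform import Rotation as Ro
from plant import readout
def plan(x,y,z,jaw=None):
    s=readout.state(); q=s["tool_rot"]; R=Ro.from_quat([q[1],q[2],q[3],q[0]]).as_matrix()
    p=s["tool_pos"]; cur=np.degrees(np.arctan2(R[1,2],R[0,2]))
    d=np.array([x,y,z])-p
    print("t%.1f pos"%s["time"],p.round(4),"jaw %.1f"%cur,"F",s["contact_force"].round(1),"w %.2f"%s["gripper_width"],"ydir",R[:,1].round(3))
    if jaw is None: dy=0
    else:
        dy=(jaw-cur+90)%180-90
    # turn about tool y (down) => world angle decreases for +yaw
    yaw=dy*np.sign(R[2,1])
    R2=R@Ro.from_rotvec(np.radians(yaw)*np.array([0,1,0])).as_matrix()
    print("yaw",round(yaw,1),"then slide cm",(R2.T@d*100).round(2)," dist cm %.1f"%(np.linalg.norm(d)*100), "slide no-yaw",(R.T@d*100).round(2), "q6 %.2f"%s["joint_pos"][5])
if __name__=="__main__":
    a=[float(v) for v in sys.argv[1:]]; plan(*a)
E
cat > jg.py <<'E'
import numpy as np,sys
J=(.5148,-.2905,-.2087);C=(.4963,.2928,.0664)
def P(b,x,y):
    c,s=np.cos(b[2]),np.sin(b[2]); return b[0]+c*x-s*y,b[1]+s*x+c*y
E
python3 - <<'E'
from jg import *; from mv import plan
x,y=P(J,-.093,0);print(x,y)
plan(x,y,.15,78)
plan(x,y,.15,-12)
for i in(-.077,0,.077):
  for j in (-.039,.039): print(i,j,np.round(P(C,i,j),4))
E
```

```text
0.42381799899441025 -0.27123148960041643
t0.2 pos [0.2158 0.5862 0.2415] jaw 69.8 F [-0.4 -0.4  0.1] w 1.00 ydir [-0.001 -0.001 -1.   ]
yaw -8.2 then slide cm [ 38.18   9.24 -79.53]  dist cm 88.7 slide no-yaw [ 49.15   9.24 -73.26] q6 -0.12
t0.2 pos [0.2158 0.5862 0.2415] jaw 69.8 F [-0.4 -0.4  0.1] w 1.00 ydir [-0.001 -0.001 -1.   ]
yaw 81.8 then slide cm [79.53  9.24 38.18]  dist cm 88.7 slide no-yaw [ 49.15   9.24 -73.26] q6 -0.12
-0.077 -0.039 [0.4221 0.2488]
-0.077 0.039 [0.4169 0.3266]
0 -0.039 [0.4989 0.2539]
0 0.039 [0.4937 0.3317]
0.077 -0.039 [0.5757 0.259 ]
0.077 0.039 [0.5705 0.3368]
```

Call:
play_rows([
  [3.42,0,-3.39],
  [3.42,0,-3.39],
  [3.42,0,-3.39],
  [3.42,0,-3.39],
  [3.42,0,-3.39],
  [3.42,0,-3.39],
  [3.42,0,-3.39],
  [3.42,0,-3.39],
  [3.42,0,-3.39],
  [3.42,0,-3.39],
  [0,0,0],
], yaw=[0,0,0,0,0,0,0,0,0,0,-8.2], grip=[1,1,1,1,1,1,1,1,1,1,1])

```text
time: 1.3
tool_pos: [0.4215, 0.1456, 0.2423]
tool_rot: [-0.702, 0.704, -0.075, 0.076]
contact_force: [0.1, -0.2, 0.0]
gripper_width: 0.005
```

```bash
python3 mv.py .4238 -.2712 .15 78
```

```text
t1.3 pos [0.4215 0.1456 0.2423] jaw 77.7 F [ 0.1 -0.2  0. ] w 0.00 ydir [ 0.001 -0.002 -1.   ]
yaw -0.3 then slide cm [  8.88   9.3  -40.71]  dist cm 42.7 slide no-yaw [  9.08   9.3  -40.66] q6 -1.19
```

Call:
play_rows([
  [1,0,-4.52],
  [1,0,-4.52],
  [1,0,-4.52],
  [1,0,-4.52],
  [1,0,-4.52],
  [1,0,-4.52],
  [1,0,-4.52],
  [1,0,-4.52],
  [1.08,0,-4.5],
  [0,4.6,0],
  [0,4.6,0],
  [0,0,0],
], yaw=[0,0,0,0,0,0,0,0,0,0,0,0], grip=[1,1,1,1,1,1,1,1,1,1,1,1])

```text
time: 2.5
tool_pos: [0.4197, -0.2634, 0.1427]
tool_rot: [0.706, -0.7, 0.079, -0.07]
contact_force: [-1.2, 0.9, -1.0]
gripper_width: 0.004
```

```bash
python3 mv.py .4238 -.2712 .052 78; python3 - <<'E'
from h import *
f=cams.grab_frame("scene"); crop(f,"s_a",145,60,130,160,4)
E
```

```text
t2.5 pos [ 0.4197 -0.2634  0.1427] jaw 77.9 F [-1.2  0.9 -1. ] w 0.00 ydir [-0.011  0.01  -1.   ]
yaw -0.1 then slide cm [ 0.68  9.06 -0.74]  dist cm 9.1 slide no-yaw [ 0.68  9.06 -0.74] q6 -2.07
```

View pics/s_a.png

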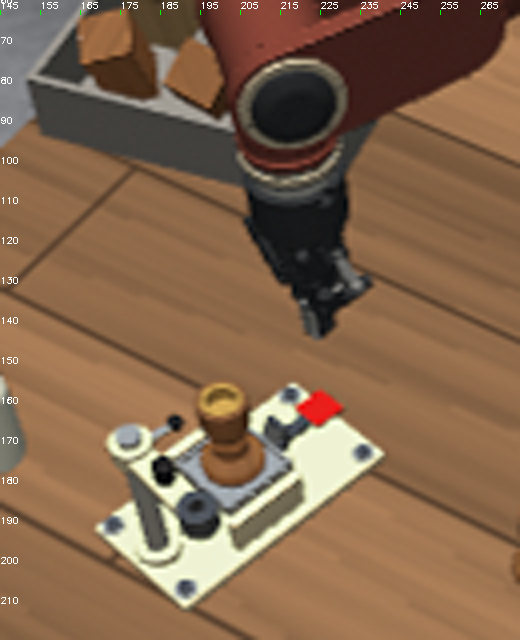

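The closed fingers are now just above and behind the red pad, which sits at (223,162) in the scene view. The arm points away, toward +y.

Call:
play_rows([
  [0.3,2,-0.3],
  [0,3,0],
  [0,3,0],
  [0,0,0],
  [0,0,0],
], yaw=[0,0,0,0,0], grip=[1,1,1,1,1])

```text
time: 3.05
tool_pos: [0.4275, -0.2707, 0.0728]
tool_rot: [-0.703, 0.704, -0.073, 0.075]
contact_force: [0.0, 0.3, 0.5]
gripper_width: -0.001
```

```bash
python3 mv.py .4238 -.2712 .041 78
```

```text
t3.0 pos [ 0.4275 -0.2707  0.0728] jaw 78.0 F [0.  0.3 0.5] w -0.00 ydir [ 0.002 -0.002 -1.   ]
yaw 0.0 then slide cm [-0.36  3.18 -0.13]  dist cm 3.2 slide no-yaw [-0.36  3.18 -0.13] q6 -2.07
```

Call:
play_rows([
  [-0.4,2,0],
  [0,0.4,0],
  [0,0.3,0],
  [0,0.3,0],
  [0,0,0],
  [0,0,0],
], yaw=[0,0,0,0,0,0], grip=[1,1,1,1,1,1])

```text
time: 3.65
tool_pos: [0.4228, -0.2699, 0.0418]
tool_rot: [-0.703, 0.704, -0.074, 0.074]
contact_force: [-3.9, 0.3, 4.6]
gripper_width: 0.004
```

```bash
python3 - <<'E'
from h import *
f=cams.grab_frame("scene"); crop(f,"s_b",145,100,130,110,5)
E
```

```text
(no output)
```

View pics/s_b.png

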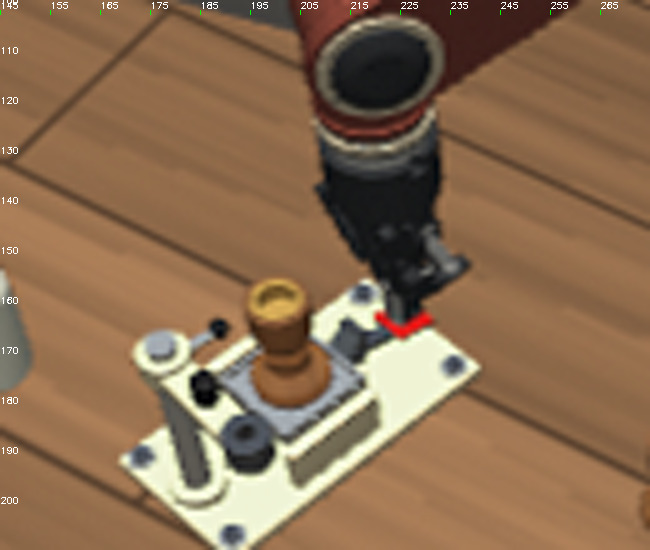

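The fingers are on the pad with 4.6 N. The holder top is still at about (200.6,160), so the table hasn't been freed yet. I'll press a little further.

Call:
play_rows([
  [0,0.2,0],
  [0,0.1,0],
  [0,0,0],
  [0,0,0],
  [0,0,0],
], yaw=[0,0,0,0,0], grip=[1,1,1,1,1])

```text
time: 4.2
tool_pos: [0.4227, -0.2693, 0.0375]
tool_rot: [-0.703, 0.703, -0.074, 0.074]
contact_force: [0.9, -0.7, 2.2]
gripper_width: 0.0
```

```bash
python3 - <<'E'
from h import *
f=cams.grab_frame("scene"); crop(f,"s_c",145,100,130,110,5)
E
```

```text
(no output)
```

View pics/s_c.png

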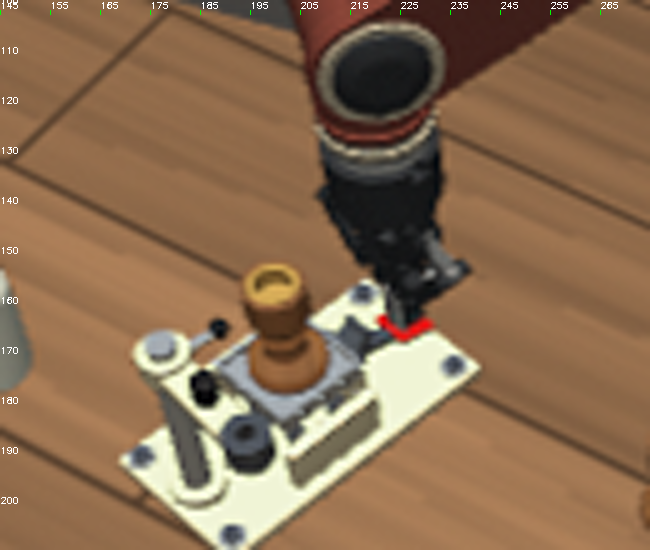

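The table has sprung up: the cup top moved from row 160 to about 157. Lifting off.

Call:
play_rows([
  [0,-4.5,0],
  [0,-4.5,0],
  [0,-4.5,0],
  [0,-4.5,0],
  [0,0,0],
  [0,0,0],
  [0,0,0],
  [0,0,0],
], yaw=[0,0,0,0,0,0,0,0], grip=[1,1,1,0.3,-1,-1,-1,-1])

```text
time: 5.05
tool_pos: [0.4214, -0.2682, 0.2148]
tool_rot: [0.704, -0.702, 0.075, -0.073]
contact_force: [-0.2, -0.2, -0.4]
gripper_width: 0.845
```

```bash
python3 mv.py .514 -.2915 .116 78; python3 - <<'E'
from h import *
f=cams.grab_frame("top"); crop(f,"t_d",325,180,75,95,6)
E
```

```text
t5.0 pos [ 0.4214 -0.2682  0.2148] jaw 78.0 F [-0.2 -0.2 -0.4] w 0.84 ydir [-0.003  0.003 -1.   ]
yaw -0.0 then slide cm [ 9.58  9.84 -0.37]  dist cm 13.7 slide no-yaw [ 9.58  9.84 -0.37] q6 -2.08
```

View pics/t_d.png

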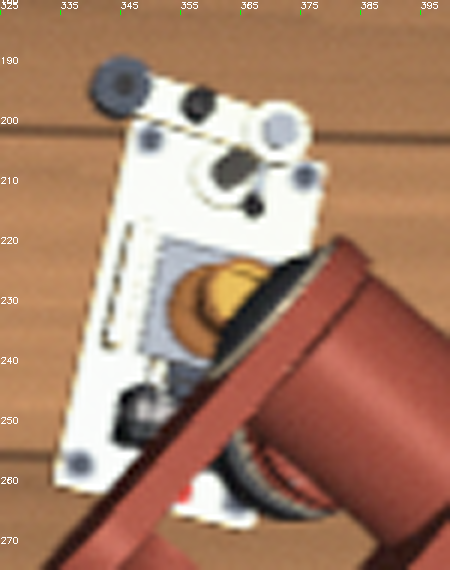

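Call:
play_rows([
  [4.8,0,-0.2],
  [4.8,0,-0.2],
  [0,0,0],
  [0,3,0],
  [0,3,0],
  [0,2,0],
  [0,0,0],
  [0,0,0],
], yaw=[0,0,0,0,0,0,0,0], grip=[-1,-1,-1,-1,-1,-1,-1,-1])

```text
time: 5.9
tool_pos: [0.5148, -0.2927, 0.1369]
tool_rot: [0.703, -0.703, 0.075, -0.074]
contact_force: [0.3, 0.6, -0.0]
gripper_width: 0.996
```

```bash
python3 mv.py .514 -.2915 .116 78; python3 - <<'E'
from h import *
f=cams.grab_frame("scene"); crop(f,"s_e",145,80,130,120,5)
E
```

```text
t5.9 pos [ 0.5148 -0.2927  0.1369] jaw 78.0 F [ 0.3  0.6 -0. ] w 1.00 ydir [-0.001  0.001 -1.   ]
yaw -0.0 then slide cm [-0.11  2.09  0.1 ]  dist cm 2.1 slide no-yaw [-0.11  2.09  0.1 ] q6 -2.00
```

View pics/s_e.png

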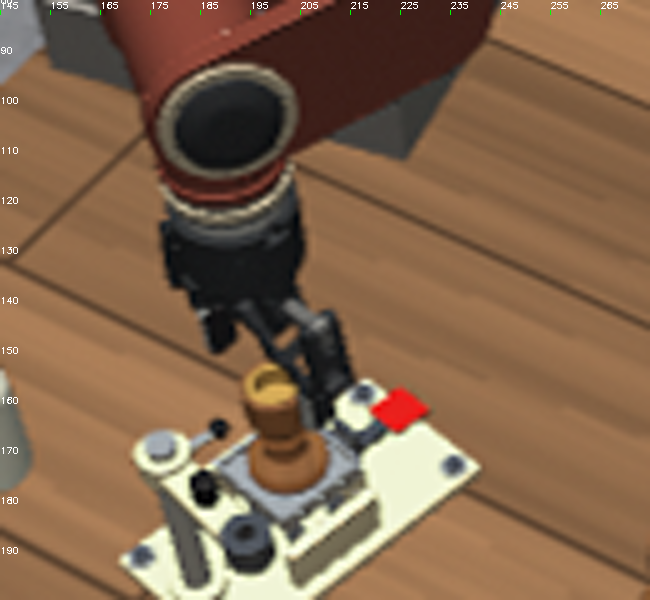

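The fingers straddle the cup, with tips at crop (220,345) and (320,425) and the cup between them. Descending and gripping.

Call:
play_rows([
  [-0.1,2.1,0.1],
  [0,0,0],
  [0,0,0],
  [0,0,0],
  [0,0,0],
  [0,0,0],
  [0,0,0],
  [0,0,0],
  [0,-2.5,0],
  [0,-3.5,0],
  [0,-3.5,0],
  [0,0,0],
], yaw=[0,0,0,0,0,0,0,0,0,0,0,0], grip=[-1,-1,1,1,1,1,1,1,1,1,1,1])

```text
time: 7.15
tool_pos: [0.5171, -0.2936, 0.2178]
tool_rot: [-0.701, 0.705, -0.071, 0.077]
contact_force: [0.5, -0.9, 0.5]
gripper_width: 0.473
```

```bash
python3 mv.py .42 .1 .24 66; python3 - <<'E'
from h import *
f=cams.grab_frame("scene"); crop(f,"s_f",145,60,130,130,5)
E
```

```text
t7.2 pos [ 0.5171 -0.2936  0.2178] jaw 78.0 F [ 0.5 -0.9  0.5] w 0.47 ydir [ 0.009 -0.006 -1.   ]
yaw 12.0 then slide cm [-24.85  -2.56  32.  ]  dist cm 40.6 slide no-yaw [-17.66  -2.56  36.47] q6 -2.00
```

View pics/s_f.png

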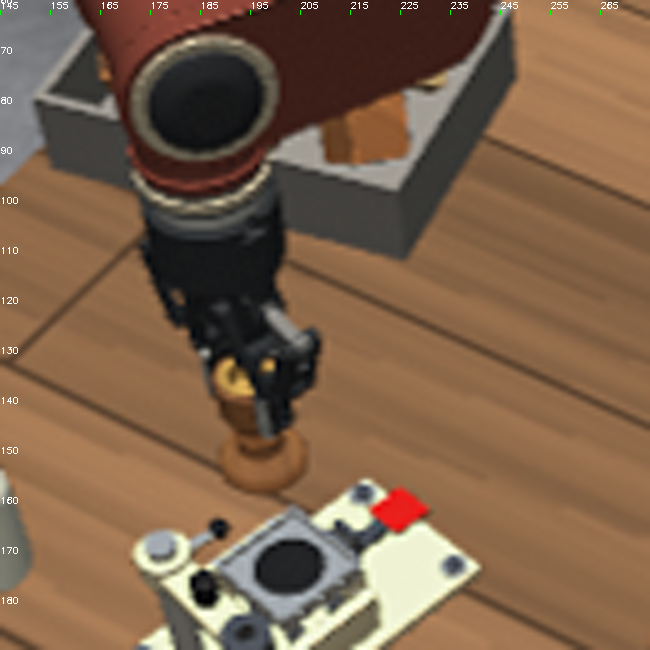

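Gripped well, width 0.473 (about 40 mm). The table is now empty and raised. I'll yaw first, then carry it to the crate.

Call:
play_rows([
  [0,0,0],
  [0,0,0],
  [0,0,0],
  [0,0,0],
  [0,0,0],
  [0,0,0],
  [0,0,0],
  [0,0,0],
  [0,0,0],
  [0,0,0],
], yaw=[8.25,8.25,8.25,8.25,8.25,8.25,8.25,8.25,8.2,0], grip=[1,1,1,1,1,1,1,1,1,1])

```text
time: 8.2
tool_pos: [0.5137, -0.2912, 0.209]
tool_rot: [-0.516, 0.516, -0.484, 0.482]
contact_force: [-0.7, 0.2, -0.6]
gripper_width: 0.474
```

```bash
python3 mv.py .5705 .3368 .22 3.8
```

```text
t8.2 pos [ 0.5137 -0.2912  0.209 ] jaw 3.8 F [-0.7  0.2 -0.6] w 0.47 ydir [-0.003  0.002 -1.   ]
yaw 0.0 then slide cm [-62.29  -0.99   9.82]  dist cm 63.1 slide no-yaw [-62.29  -0.99   9.83] q6 -0.71
```

Call:
play_rows([
  [-4,-0.3,0.6],
  [-4.5,-0.2,0.7],
  [-4.5,-0.1,0.7],
  [-4.5,-0.1,0.7],
  [-4.5,-0.1,0.7],
  [-4.5,0,0.7],
  [-4.5,0,0.7],
  [-4.5,0,0.7],
  [-4.5,0,0.7],
  [-4.5,0,0.7],
  [-4.5,0,0.7],
  [-4.5,0,0.7],
], yaw=[0,0,0,0,0,0,0,0,0,0,0,0], grip=[1,1,1,1,1,1,1,1,1,1,1,1])

```text
time: 9.4
tool_pos: [0.5614, 0.2493, 0.2179]
tool_rot: [-0.517, 0.518, -0.483, 0.482]
contact_force: [0.7, 0.3, -0.8]
gripper_width: 0.474
```

Call:
play_rows([
  [-4,0,0.7],
  [-3.5,0,0.5],
  [-1,0,0.2],
  [0,0,0],
  [0,0,0],
], yaw=[0,0,0,0,0], grip=[1,1,1,1,1])

```text
time: 9.9
tool_pos: [0.5702, 0.3322, 0.2184]
tool_rot: [-0.516, 0.517, -0.483, 0.483]
contact_force: [-0.0, 0.2, -1.4]
gripper_width: 0.478
```

```bash
python3 mv.py .5705 .3368 .064 3.8; python3 - <<'E'
from h import *
f=cams.grab_frame("top"); crop(f,"t_g",140,170,120,120,5)
E
```

```text
t9.9 pos [0.5702 0.3322 0.2184] jaw 3.8 F [-0.   0.2 -1.4] w 0.48 ydir [-0.001 -0.001 -1.   ]
yaw 0.0 then slide cm [-0.48 15.44  0.08]  dist cm 15.4 slide no-yaw [-0.48 15.44  0.08] q6 0.35
```

View pics/t_g.png

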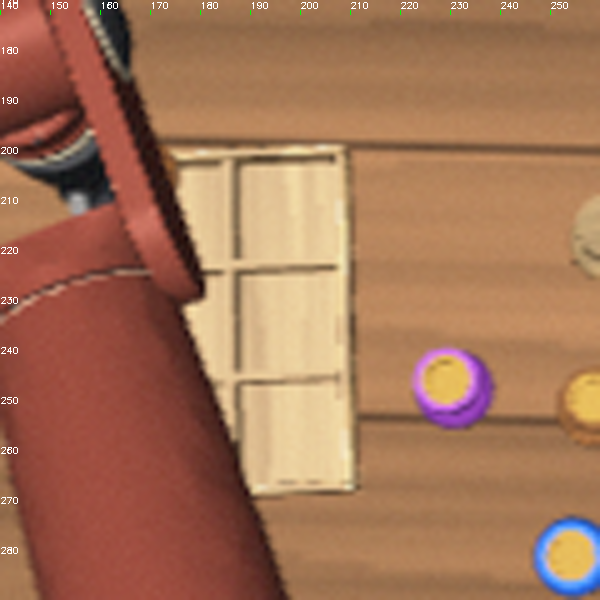

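```bash
python3 - <<'E'
from h import *
f=cams.grab_frame("scene"); cv2.imwrite("pics/s_g.png",cv2.resize(f["image"][100:350,300:560,::-1],None,fx=3,fy=2.4))
print(ray(f,437,292,.185)[:3], ray(np.load("top.npy",allow_pickle=True).item(),112,201,.185))
E
```

```text
[0.5881934  0.50523404 0.185     ] [0.57523382 0.49830029 0.185     ]
```

View pics/s_g.png

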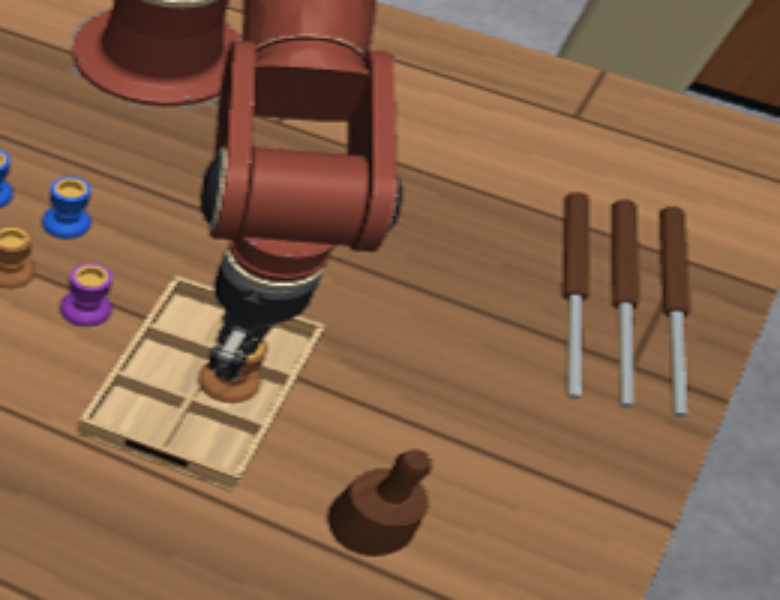

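The wrist and fork are well clear of the mallet, so I'll lower into the far-left compartment.

Call:
play_rows([
  [-0.4,4,0.1],
  [0,4,0],
  [0,3,0],
  [0,2,0],
  [0,0,0],
  [0,0,0],
], yaw=[0,0,0,0,0,0], grip=[1,1,1,1,1,1])

```text
time: 10.6
tool_pos: [0.5716, 0.3364, 0.0898]
tool_rot: [0.516, -0.516, 0.483, -0.484]
contact_force: [-0.4, -0.1, -0.3]
gripper_width: 0.477
```

```bash
python3 mv.py .5705 .3368 .063 3.8; python3 - <<'E'
from h import *
f=cams.grab_frame("scene"); crop(f,"s_h",310,190,110,120,5)
E
```

```text
t10.6 pos [0.5716 0.3364 0.0898] jaw 3.7 F [-0.4 -0.1 -0.3] w 0.48 ydir [ 0. -0. -1.]
yaw -0.1 then slide cm [-0.05  2.68 -0.1 ]  dist cm 2.7 slide no-yaw [-0.05  2.68 -0.1 ] q6 0.35
```

View pics/s_h.png

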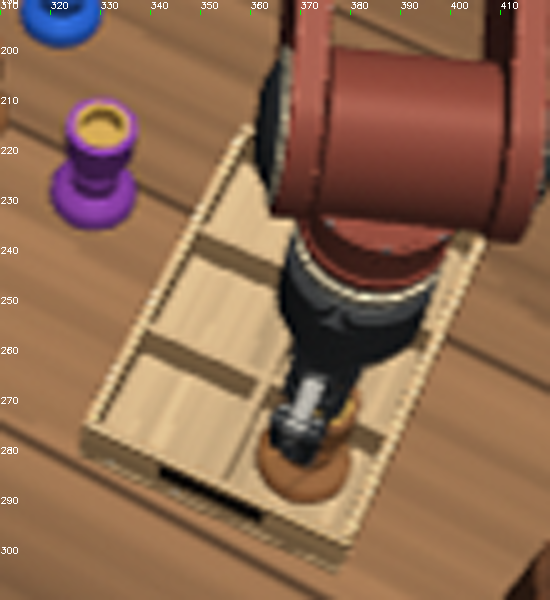

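The foot is over the far compartment. Lowering and releasing.

Call:
play_rows([
  [0,1.5,0],
  [0,1.1,0],
  [0,0,0],
  [0,0,0],
  [0,0,0],
  [0,0,0],
  [0,0,0],
  [0,-3,0],
  [0,-4,0],
  [0,-4,0],
  [0,-4,0],
], yaw=[0,0,0,0,0,0,0,0,0,0,0], grip=[1,1,1,-0.6,-0.6,-0.6,-0.6,-0.6,-0.6,-0.6,-0.6])

```text
time: 11.75
tool_pos: [0.5709, 0.3372, 0.2147]
tool_rot: [-0.516, 0.516, -0.483, 0.483]
contact_force: [0.9, 0.7, 0.8]
gripper_width: 0.797
```

```bash
python3 mv.py .5624 .0397 .22 78; python3 - <<'E'
from h import *
f=cams.grab_frame("scene"); crop(f,"s_i",225,150,200,150,4)
f=cams.grab_frame("top"); crop(f,"t_i",150,150,150,150,4)
E
```

```text
t11.8 pos [0.5709 0.3372 0.2147] jaw 3.8 F [0.9 0.7 0.8] w 0.80 ydir [-0. -0. -1.]
yaw -74.2 then slide cm [  5.35  -0.52 -29.28]  dist cm 29.8 slide no-yaw [29.63 -0.52 -2.81] q6 0.36
```

View pics/s_i.png

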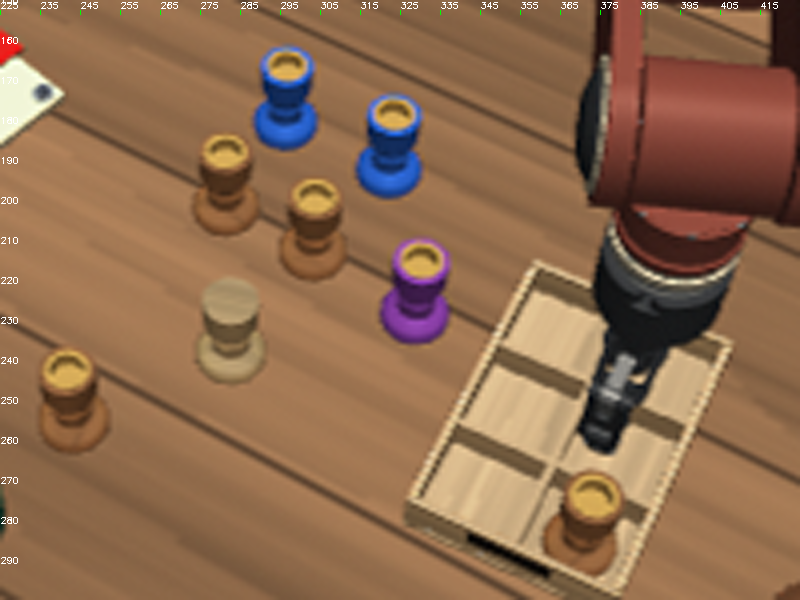

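View pics/t_i.png

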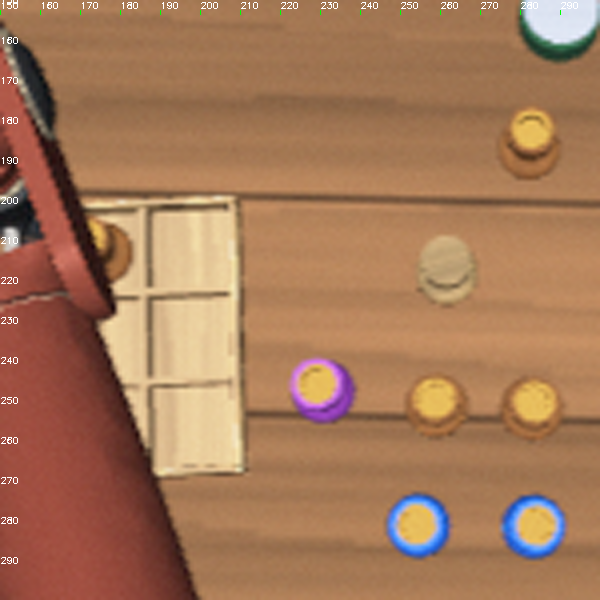

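Drilled0 stands in the far-left compartment. Next is the blank, at top (261.1,215) and scene (282.3,224.5). I'll refit its position and plan the move.

```bash
python3 - <<'E'
from fit import *
print(fitpt([(T,px(446,260,4,150,150)),(S,px(230,299,4,225,150))],.076))
# foot: top-view foot ellipse centre approx
print(fitpt([(T,px(446,282,4,150,150)),(S,px(230,354,4,225,150))],.005))
E
python3 mv.py .562 .040 .22 78
```

```text
(array([0.55953202, 0.03926357]), array([ 0.03525972,  0.54840971, -0.21583843,  0.516866  ]))
(array([0.55736147, 0.04032055]), array([-0.03160372, -1.09369203,  0.45826701, -0.98833195]))
t11.8 pos [0.5746 0.3389 0.2223] jaw 3.8 F [-0.2  0.5  1. ] w 0.80 ydir [ 0.013  0.006 -1.   ]
yaw -74.2 then slide cm [  4.98   0.05 -29.5 ]  dist cm 29.9 slide no-yaw [29.74  0.05 -3.24] q6 0.36
```

Call:
play_rows([
  [4.97,0,-0.57],
  [4.97,0,-0.57],
  [4.97,0,-0.57],
  [4.97,0,-0.57],
  [4.97,0,-0.57],
  [4.97,0,-0.57],
  [0,0,0],
  [0,4,0],
  [0,4,0],
  [0,0,0],
  [0,0,0],
], yaw=[0,0,0,0,0,0,0,0,0,0,0], grip=[-1,-1,-1,-1,-1,-1,-1,-1,-1,-1,-1])

```text
time: 12.95
tool_pos: [0.5562, 0.0383, 0.1328]
tool_rot: [-0.516, 0.517, -0.484, 0.482]
contact_force: [-0.2, -0.3, 0.8]
gripper_width: 0.996
```

```bash
python3 mv.py .56 .0395 .057 3.8; python3 - <<'E'
from h import *
f=cams.grab_frame("scene"); crop(f,"s_j",225,120,130,130,5)
E
```

```text
t12.9 pos [0.5562 0.0383 0.1328] jaw 3.8 F [-0.2 -0.3  0.8] w 1.00 ydir [-0.002  0.    -1.   ]
yaw 0.0 then slide cm [-0.1   7.57  0.4 ]  dist cm 7.6 slide no-yaw [-0.1   7.57  0.4 ] q6 -0.13
```

View pics/s_j.png

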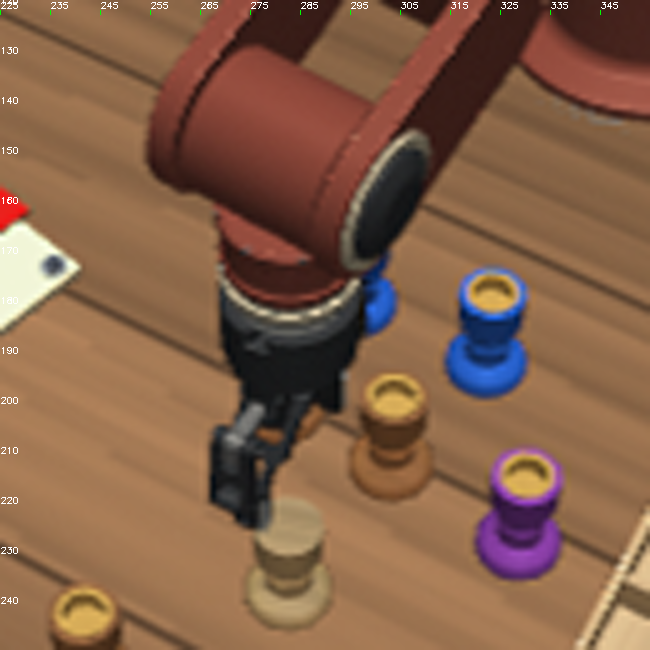

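The jaws are above the blank, which is at (283,222). I'll descend, squeeze to centre it along x, reopen, yaw and grip again.

Call:
play_rows([
  [-0.1,3.5,0.4],
  [0,3,0],
  [0,1.1,0],
  [0,0,0],
  [0,0,0],
  [0,0,0],
  [0,0,0],
  [0,0,0],
  [0,0,0],
  [0,0,0],
  [0,0,0],
  [0,0,0],
], yaw=[0,0,0,0,0,0,0,0,0,0,0,0], grip=[-1,-1,-1,-1,1,1,1,1,1,-0.7,-0.7,-0.7])

```text
time: 14.2
tool_pos: [0.5604, 0.0389, 0.057]
tool_rot: [-0.516, 0.516, -0.483, 0.483]
contact_force: [0.7, 0.1, 0.1]
gripper_width: 0.85
```

Call:
play_rows([
  [0,0,0],
  [0,0,0],
  [0,0,0],
  [0,0,0],
  [0,0,0],
  [0,0,0],
  [0,0,0],
  [0,0,0],
  [0,0,0],
  [0,0,0],
  [0,0,0],
], yaw=[0,-8.25,-8.25,-8.25,-8.25,-8.25,-8.25,-8.25,-8.25,-8.2,0], grip=[-0.7,-0.7,-0.7,-0.7,-0.7,-0.7,-0.7,-0.7,-0.7,-0.7,-0.7])

```text
time: 15.3
tool_pos: [0.5605, 0.0389, 0.057]
tool_rot: [-0.703, 0.703, -0.074, 0.074]
contact_force: [-0.8, -0.3, -0.5]
gripper_width: 0.852
```

Call:
play_rows([
  [0,0,0],
  [0,0,0],
  [0,0,0],
  [0,0,0],
  [0,0,0],
  [0,0,0],
  [0,0,0],
], yaw=[0,0,0,0,0,0,0], grip=[1,1,1,1,1,1,1])

```text
time: 16.0
tool_pos: [0.5609, 0.0389, 0.0576]
tool_rot: [0.703, -0.703, 0.074, -0.074]
contact_force: [0.5, -0.4, 2.0]
gripper_width: 0.47
```

```bash
python3 mv.py .5148 -.2905 .23 78; python3 - <<'E'
from h import *
f=cams.grab_frame("scene"); crop(f,"s_k",225,120,130,130,5)
E
```

```text
t16.0 pos [0.5609 0.0389 0.0576] jaw 78.0 F [ 0.5 -0.4  2. ] w 0.47 ydir [ 0.001 -0.    -1.   ]
yaw -0.0 then slide cm [  2.35 -17.25 -33.18]  dist cm 37.5 slide no-yaw [  2.36 -17.25 -33.18] q6 -1.42
```

View pics/s_k.png

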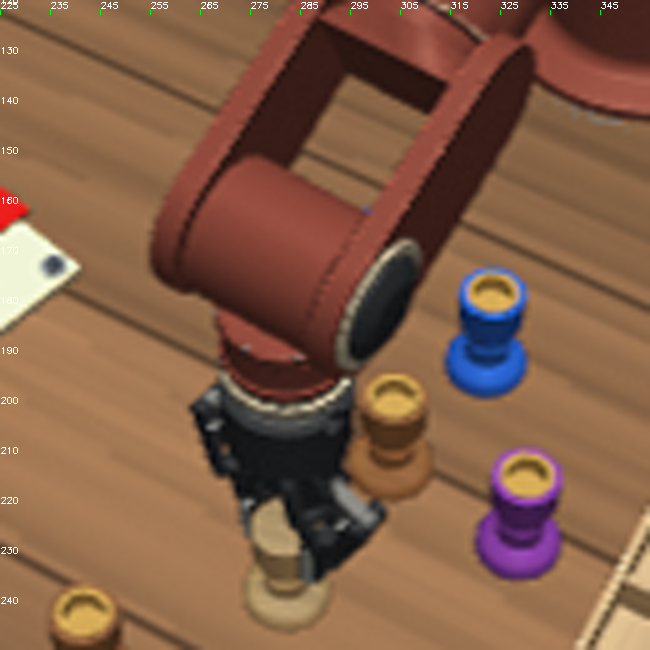

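Call:
play_rows([
  [0,-3,0],
  [0,-4.5,0],
  [0,-4.5,0],
  [0,-4,0],
  [0,-1,0],
], yaw=[0,0,0,0,0], grip=[1,1,1,1,1])

```text
time: 16.55
tool_pos: [0.563, 0.0387, 0.2331]
tool_rot: [0.703, -0.703, 0.071, -0.077]
contact_force: [0.1, -0.3, -1.1]
gripper_width: 0.474
```

```bash
python3 - <<'E'
from h import *
f=cams.grab_frame("top"); crop(f,"t_l",325,185,60,85,7)
np.save("top2.npy",f,allow_pickle=True)
f=cams.grab_frame("scene"); crop(f,"s_l",160,140,85,80,8)
np.save("sc2.npy",f,allow_pickle=True)
E
```

```text
(no output)
```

View pics/t_l.png

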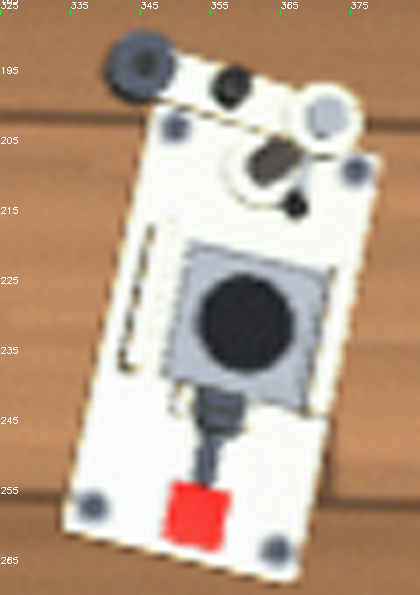

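View pics/s_l.png

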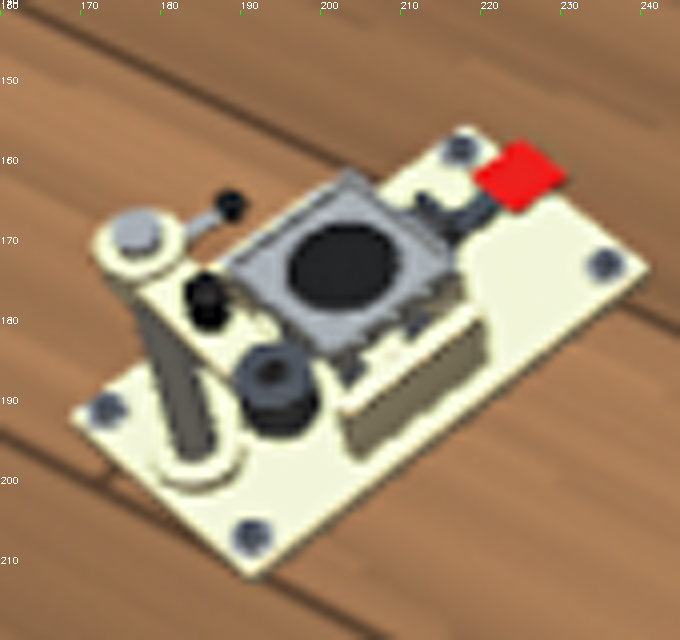

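The dark table disc is clear in both views: top at about (359.5,230.6) and scene at about (202.4,172.9). I'll take its centroid by thresholding.

```bash
python3 - <<'E'
from fit import *
T2=np.load("top2.npy",allow_pickle=True).item();S2=np.load("sc2.npy",allow_pickle=True).item()
def cen(f,u,v,r):
    g=cv2.cvtColor(f["image"],cv2.COLOR_RGB2GRAY).astype(float); yy,xx=np.mgrid[:420,:560]
    w=np.clip(110-g,0,70)*((xx-u)**2+(yy-v)**2<r*r); return np.array([(w*xx).sum(),(w*yy).sum()])/w.sum()
a=cen(T2,359.5,230.6,9.5); b=cen(S2,202.4,172.9,8.5); print(a,b)
for z in(.06,): 
    print("disc",fitpt([(T2,a),(S2,b)],z)); print(ray(T2,*a,z),ray(S2,*b,z))
# arm
pc,_=fitpt([(T2,px(327,118,7,325,185)),(S2,px(137,236,8,160,140))],.158)
kn,_=fitpt([(T2,px(235,83,7,325,185)),(S2,px(206,288,8,160,140))],.165)
bu,_=fitpt([(T2,px(146,62,7,325,185)),(S2,px(270,372,8,160,140))],.146)
print("post",pc,"knob",kn,"bush",bu, np.degrees(np.arctan2(*(bu-pc)[::-1])))
E
python3 mv.py .5148 -.2905 .23 78
```

```text
[359.62750593 230.77322699] [202.35055798 172.88682678]
disc (array([ 0.51576988, -0.29160618]), array([-0.03708057,  0.37462396, -0.21178742,  0.35043978]))
[ 0.51703807 -0.29174282  0.06      ] [ 0.51423395 -0.29190414  0.06      ]
post [ 0.59922943 -0.30831205] knob [ 0.61126767 -0.26542751] bush [ 0.62227504 -0.23027824] 73.54662666667149
t16.6 pos [0.5616 0.0388 0.2291] jaw 78.0 F [-0.4 -0.4 -2.2] w 0.48 ydir [ 0.004 -0.    -1.   ]
yaw -0.0 then slide cm [  2.27  -0.09 -33.18]  dist cm 33.3 slide no-yaw [  2.28  -0.09 -33.18] q6 -1.42
```

Call:
play_rows([
  [0.34,0,-4],
  [0.34,0,-4.5],
  [0.34,0,-4.9],
  [0.34,0,-4.9],
  [0.34,0,-4.9],
  [0.34,0,-4.5],
  [0.3,0,-4],
  [0,0,-1.5],
  [0,0,0],
  [0,0,0],
  [0,0,0],
], yaw=[0,0,0,0,0,0,0,0,0,0,0], grip=[1,1,1,1,1,1,1,1,1,1,1])

```text
time: 17.75
tool_pos: [0.5145, -0.2891, 0.2262]
tool_rot: [0.704, -0.703, 0.074, -0.073]
contact_force: [0.0, 0.4, -0.9]
gripper_width: 0.473
```

```bash
python3 mv.py .5155 -.291 .140 78
```

```text
t17.8 pos [ 0.5145 -0.2891  0.2262] jaw 78.1 F [ 0.   0.4 -0.9] w 0.47 ydir [-0.001  0.002 -1.   ]
yaw 0.1 then slide cm [ 0.16  8.62 -0.18]  dist cm 8.6 slide no-yaw [ 0.15  8.62 -0.18] q6 -2.00
```

Call:
play_rows([
  [0.15,3,-0.15],
  [0,3,0],
  [0,2.5,0],
  [0,0,0],
  [0,0,0],
  [0,0,0],
], yaw=[0,0,0,0,0,0], grip=[1,1,1,1,1,1])

```text
time: 18.35
tool_pos: [0.5169, -0.2926, 0.1445]
tool_rot: [-0.703, 0.704, -0.073, 0.075]
contact_force: [-0.5, 0.3, -0.1]
gripper_width: 0.474
```

```bash
python3 mv.py .5155 -.291 .1185 78;python3 - <<'E'
from h import *
f=cams.grab_frame("scene"); crop(f,"s_m",160,120,85,80,8)
E
```

```text
t18.4 pos [ 0.5169 -0.2926  0.1445] jaw 78.0 F [-0.5  0.3 -0.1] w 0.47 ydir [ 0.003 -0.002 -1.   ]
yaw 0.0 then slide cm [-0.17  2.6   0.13]  dist cm 2.6 slide no-yaw [-0.17  2.6   0.13] q6 -2.00
```

View pics/s_m.png

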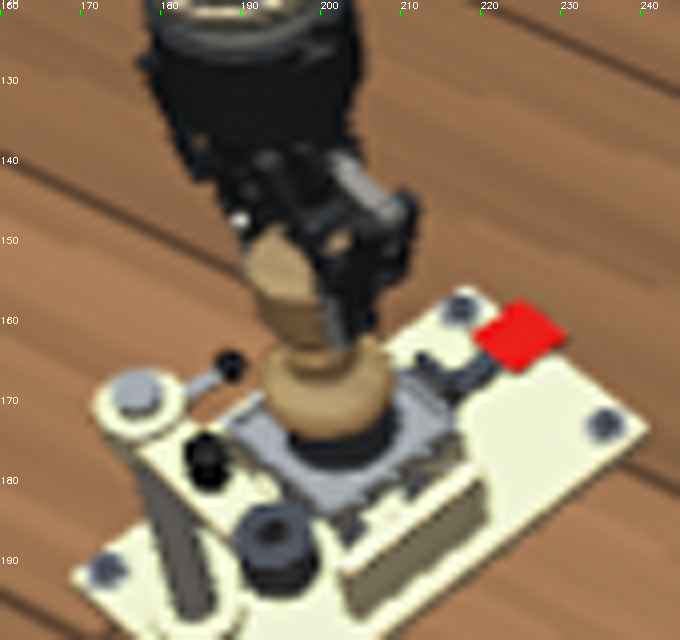

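Call:
play_rows([
  [0,1,0],
  [0,0,0],
  [0,0,0],
  [0,0,0],
], yaw=[0,0,0,0], grip=[1,1,1,1])

```text
time: 18.8
tool_pos: [0.5156, -0.2926, 0.1324]
tool_rot: [-0.703, 0.703, -0.074, 0.074]
contact_force: [0.0, 0.9, -0.9]
gripper_width: 0.478
```

```bash
python3 mv.py .5155 -.291 .1185 78; python3 -c "
from plant import cams
for i in range(3): cams.grab_frame('top')"; python3 mv.py .5155 -.291 .1185 78
```

```text
t18.8 pos [ 0.5156 -0.2926  0.1324] jaw 78.0 F [ 0.   0.9 -0.9] w 0.48 ydir [ 0. -0. -1.]
yaw -0.0 then slide cm [-0.05  1.39  0.15]  dist cm 1.4 slide no-yaw [-0.05  1.39  0.15] q6 -2.00
t18.9 pos [ 0.5157 -0.2926  0.1325] jaw 78.0 F [ 0.7  0.3 -0. ] w 0.48 ydir [ 0. -0. -1.]
yaw -0.0 then slide cm [-0.06  1.4   0.15]  dist cm 1.4 slide no-yaw [-0.06  1.4   0.15] q6 -2.00
```

Call:
play_rows([
  [0,0.6,0.12],
  [0,0.6,0],
  [0,0.2,0],
  [0,0,0],
  [0,0,0],
], yaw=[0,0,0,0,0], grip=[1,1,1,1,1])

```text
time: 19.45
tool_pos: [0.5158, -0.2913, 0.1181]
tool_rot: [-0.703, 0.703, -0.074, 0.074]
contact_force: [0.7, 0.3, -1.0]
gripper_width: 0.475
```

```bash
python3 mv.py .5155 -.291 .1185 78;python3 - <<'E'
from h import *
f=cams.grab_frame("scene"); crop(f,"s_n",160,120,85,80,8)
E
```

```text
t19.4 pos [ 0.5158 -0.2913  0.1181] jaw 78.0 F [ 0.7  0.3 -1. ] w 0.47 ydir [-0. -0. -1.]
yaw -0.0 then slide cm [-0.04 -0.04  0.02]  dist cm 0.1 slide no-yaw [-0.04 -0.04  0.02] q6 -2.00
```

View pics/s_n.png

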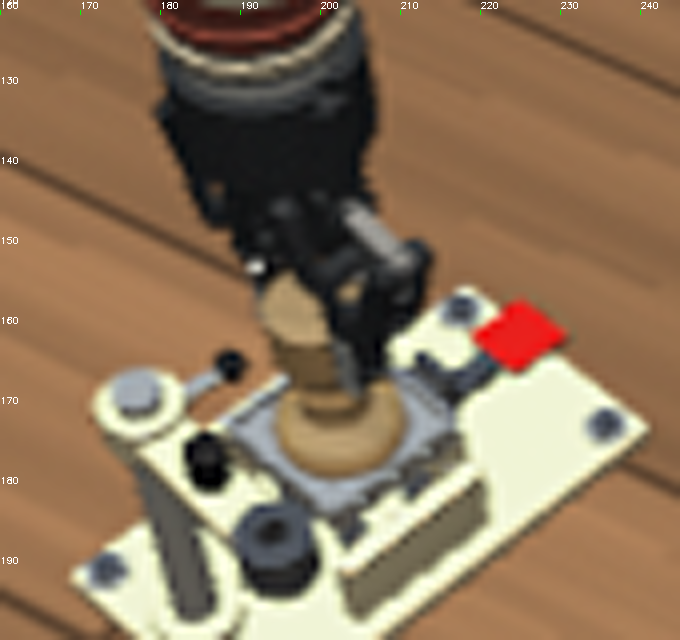

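The blank is centred on the raised table. I'll release it, rise and close the fingers.

Call:
play_rows([
  [0,0.1,0],
  [0,0,0],
  [0,0,0],
  [0,0,0],
  [0,0,0],
  [0,0,0],
  [0,-3,0],
  [0,-4,0],
  [0,0,0],
  [0,0,0],
  [0,0,0],
  [0,0,0],
], yaw=[0,0,0,0,0,0,0,0,0,0,0,0], grip=[1,1,-0.7,-0.7,-0.7,-0.7,-0.7,-0.7,1,1,1,1])

```text
time: 20.7
tool_pos: [0.5151, -0.2907, 0.1854]
tool_rot: [0.704, -0.703, 0.075, -0.073]
contact_force: [0.6, -0.3, 0.1]
gripper_width: 0.167
```

Call:
play_rows([
  [0,0,0],
  [0,0,0],
  [0,0,0],
  [0,0,0],
], yaw=[0,0,0,0], grip=[1,1,1,1])

```text
time: 21.1
tool_pos: [0.5159, -0.2913, 0.1872]
tool_rot: [0.703, -0.703, 0.074, -0.074]
contact_force: [0.4, 0.1, 0.2]
gripper_width: -0.004
```

```bash
python3 mv.py .5155 -.291 .148 78;python3 - <<'E'
from h import *
f=cams.grab_frame("scene"); crop(f,"s_o",160,120,85,80,8)
E
```

```text
t21.1 pos [ 0.5159 -0.2913  0.1872] jaw 78.0 F [0.4 0.1 0.2] w -0.00 ydir [-0.  0. -1.]
yaw -0.0 then slide cm [-0.04  3.92  0.02]  dist cm 3.9 slide no-yaw [-0.04  3.92  0.02] q6 -2.00
```

View pics/s_o.png

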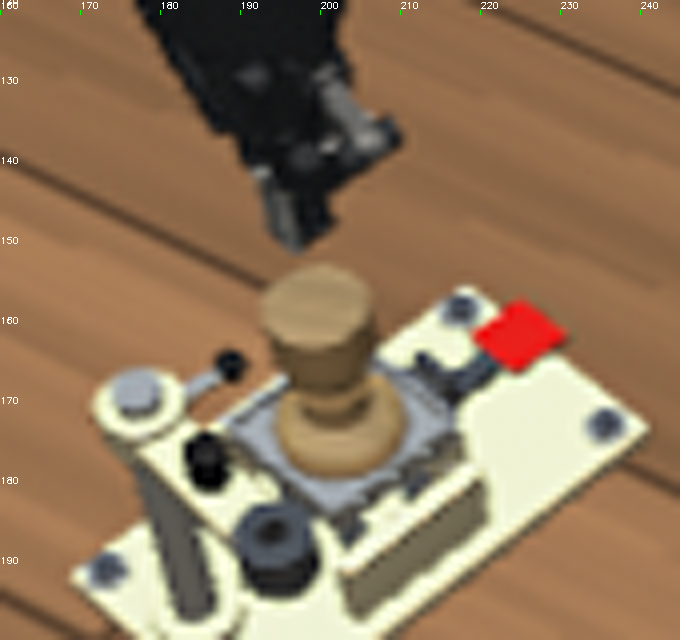

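The blank stands upright on the raised table. Pressing in small steps.

Call:
play_rows([
  [0,2,0],
  [0,1.9,0],
  [0,0.4,0],
  [0,0.4,0],
  [0,0.4,0],
  [0,0.3,0],
  [0,0,0],
  [0,0,0],
], yaw=[0,0,0,0,0,0,0,0], grip=[1,1,1,1,1,1,1,1])

```text
time: 21.95
tool_pos: [0.5167, -0.2919, 0.1366]
tool_rot: [-0.703, 0.704, -0.073, 0.075]
contact_force: [-3.3, 1.6, 9.5]
gripper_width: 0.001
```

```bash
python3 mv.py .5155 -.291 .13 78;python3 - <<'E'
from h import *
f=cams.grab_frame("scene"); crop(f,"s_p",160,120,85,80,8)
E
```

```text
t21.9 pos [ 0.5167 -0.2919  0.1366] jaw 78.0 F [-3.3  1.6  9.5] w 0.00 ydir [ 0.002 -0.001 -1.   ]
yaw -0.0 then slide cm [-0.14  0.66  0.07]  dist cm 0.7 slide no-yaw [-0.14  0.66  0.07] q6 -2.00
```

View pics/s_p.png

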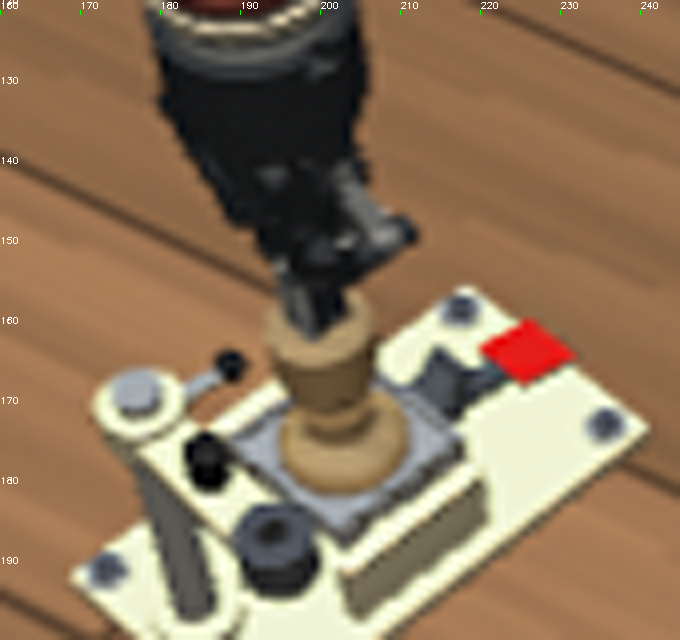

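It's partly down with 9.5 N. The catch lever is being cammed, as the pad has dipped. I'll keep going.

Call:
play_rows([
  [0,0,0],
  [0,0.2,0],
  [0,0.2,0],
  [0,0,0],
  [0,0,0],
], yaw=[0,0,0,0,0], grip=[1,1,1,1,1])

```text
time: 22.5
tool_pos: [0.5168, -0.2919, 0.1327]
tool_rot: [-0.703, 0.704, -0.073, 0.075]
contact_force: [-2.8, 1.5, 10.5]
gripper_width: -0.003
```

```bash
python3 mv.py .5155 -.291 .13 78;python3 - <<'E'
from h import *
f=cams.grab_frame("scene"); crop(f,"s_q",160,120,85,80,8)
E
```

```text
t22.5 pos [ 0.5168 -0.2919  0.1327] jaw 78.0 F [-2.8  1.5 10.5] w -0.00 ydir [ 0.002 -0.001 -1.   ]
yaw -0.0 then slide cm [-0.14  0.27  0.07]  dist cm 0.3 slide no-yaw [-0.14  0.27  0.07] q6 -2.00
```

View pics/s_q.png

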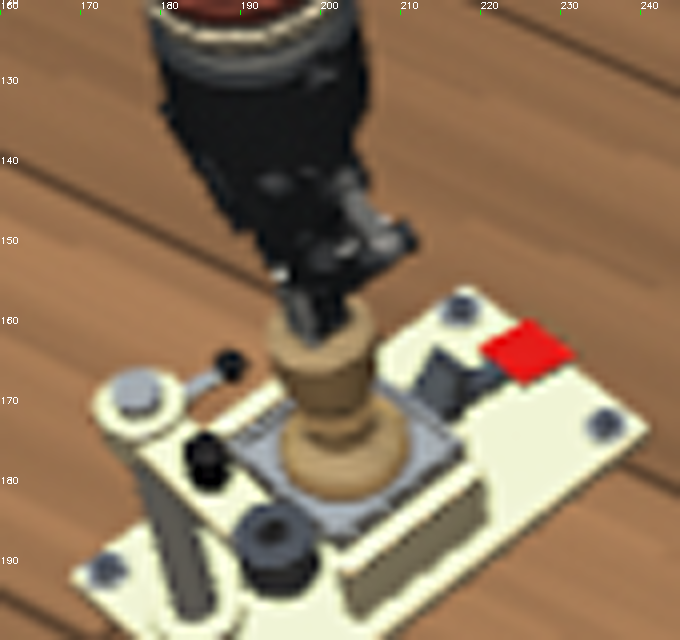

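Call:
play_rows([
  [0,0.2,0],
  [0,0.15,0],
  [0,0,0],
  [0,0,0],
  [0,0,0],
], yaw=[0,0,0,0,0], grip=[1,1,1,1,1])

```text
time: 23.05
tool_pos: [0.5167, -0.2919, 0.1291]
tool_rot: [-0.703, 0.704, -0.073, 0.075]
contact_force: [-2.8, 2.1, 9.5]
gripper_width: 0.007
```

```bash
python3 mv.py .5155 -.291 .13 78;python3 - <<'E'
from h import *
f=cams.grab_frame("scene"); crop(f,"s_r",160,120,85,80,8)
E
```

```text
t23.1 pos [ 0.5167 -0.2919  0.1291] jaw 78.0 F [-2.8  2.1  9.5] w 0.01 ydir [ 0.002 -0.001 -1.   ]
yaw -0.0 then slide cm [-0.14 -0.09  0.06]  dist cm 0.2 slide no-yaw [-0.14 -0.09  0.06] q6 -2.00
```

View pics/s_r.png

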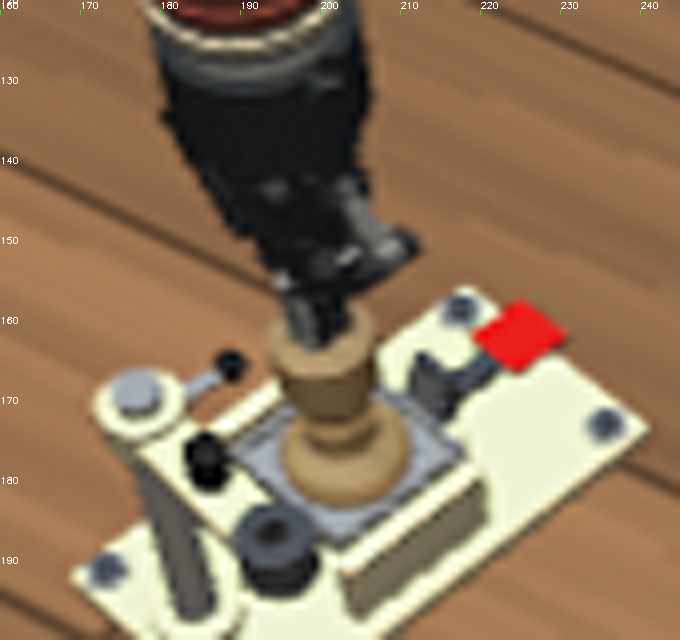

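The pad snapped back home at about 18 mm with 9.5 N, so the catch has taken. I'll lift and check.

Call:
play_rows([
  [0,-0.5,0],
  [0,-1,0],
  [0,-2,0],
  [0,-4,0],
  [0,-3,0],
  [0,0,0],
  [0,0,0],
], yaw=[0,0,0,0,0,0,0], grip=[1,1,1,1,1,1,1])

```text
time: 23.8
tool_pos: [0.5162, -0.2916, 0.2321]
tool_rot: [-0.703, 0.704, -0.073, 0.075]
contact_force: [0.1, -0.9, -1.2]
gripper_width: -0.0
```

```bash
python3 - <<'E'
from h import *
f=cams.grab_frame("scene"); crop(f,"s_s",160,120,85,80,8)
from jg import P
J=(.5155,-.291,-.2087)
print(P(J,.120,.043))
E
python3 mv.py .640 -.2738 .20 78
```

```text
(np.float64(0.6418052265360522), np.float64(-0.27379564736246953))
t23.9 pos [ 0.5156 -0.2911  0.2303] jaw 78.0 F [-0.5 -0.3 -0. ] w -0.00 ydir [-0.001  0.001 -1.   ]
yaw -0.0 then slide cm [11.82  3.02  4.27]  dist cm 12.9 slide no-yaw [11.81  3.02  4.28] q6 -2.00
```

View pics/s_s.png

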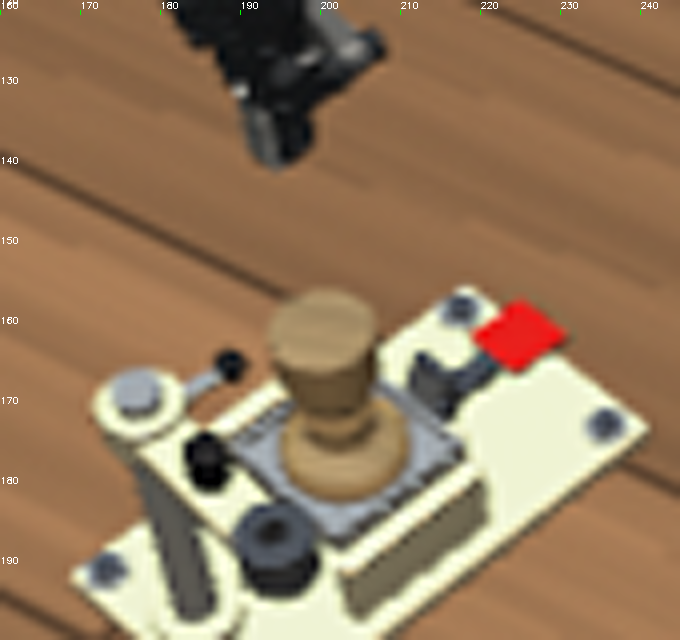

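The blank stays down on its own with the pad home. Next I'll move behind the knob, on its jig +x side.

Call:
play_rows([
  [4,0,1.4],
  [4,0,1.4],
  [4,0,1.5],
  [0,0,0],
  [0,3,0],
  [0,2.5,0],
  [0,0,0],
  [0,0,0],
], yaw=[0,0,0,0,0,0,0,0], grip=[1,1,1,1,1,1,1,1])

```text
time: 24.65
tool_pos: [0.641, -0.2739, 0.1742]
tool_rot: [0.704, -0.703, 0.075, -0.073]
contact_force: [0.6, -0.8, 0.3]
gripper_width: -0.004
```

```bash
python3 - <<'E'
from h import *
f=cams.grab_frame("scene"); crop(f,"s_t",150,120,85,80,8)
f=cams.grab_frame("top"); crop(f,"t_t",325,170,75,85,7)
E
python3 mv.py .6418 -.2738 .161 78
```

```text
t24.8 pos [ 0.6425 -0.2747  0.1773] jaw 78.0 F [-0.   0.   0.5] w -0.00 ydir [ 0.002 -0.001 -1.   ]
yaw -0.0 then slide cm [-0.09  1.63  0.08]  dist cm 1.6 slide no-yaw [-0.09  1.63  0.08] q6 -1.87
```

View pics/s_t.png

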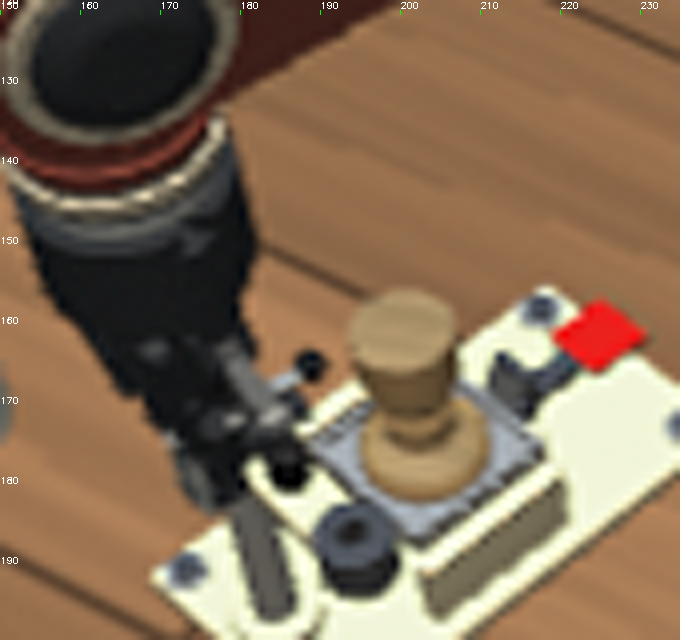

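View pics/t_t.png

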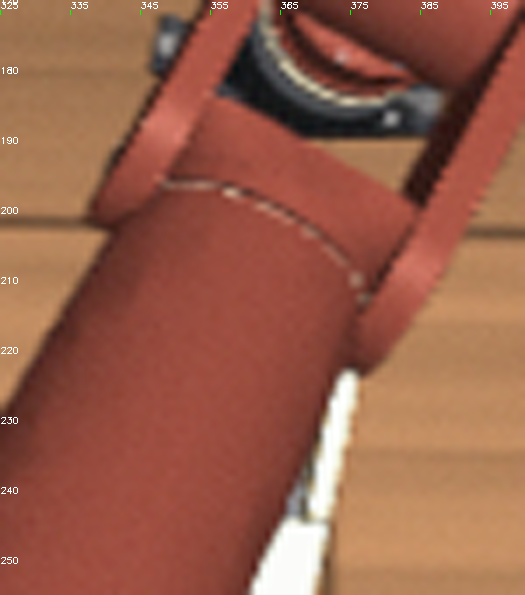

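Call:
play_rows([
  [0,1.6,0],
  [0,0,0],
  [-1.2,0,0],
  [-1.4,0.55,0],
  [-1.2,0.1,0],
  [0,0,0],
], yaw=[0,0,0,0,0,0], grip=[1,1,1,1,1,1])

```text
time: 25.35
tool_pos: [0.605, -0.2669, 0.1556]
tool_rot: [-0.703, 0.704, -0.073, 0.075]
contact_force: [-1.0, -0.6, 4.8]
gripper_width: 0.002
```

```bash
python3 - <<'E'
from h import *
f=cams.grab_frame("scene"); crop(f,"s_u",150,120,85,80,8)
E
python3 mv.py .6418 -.2738 .161 78
```

```text
t25.4 pos [ 0.6053 -0.267   0.1556] jaw 78.0 F [-0.3  0.4  5.7] w 0.00 ydir [ 0.002 -0.002 -1.   ]
yaw -0.0 then slide cm [ 3.71 -0.53  0.09]  dist cm 3.8 slide no-yaw [ 3.71 -0.53  0.09] q6 -1.89
```

View pics/s_u.png

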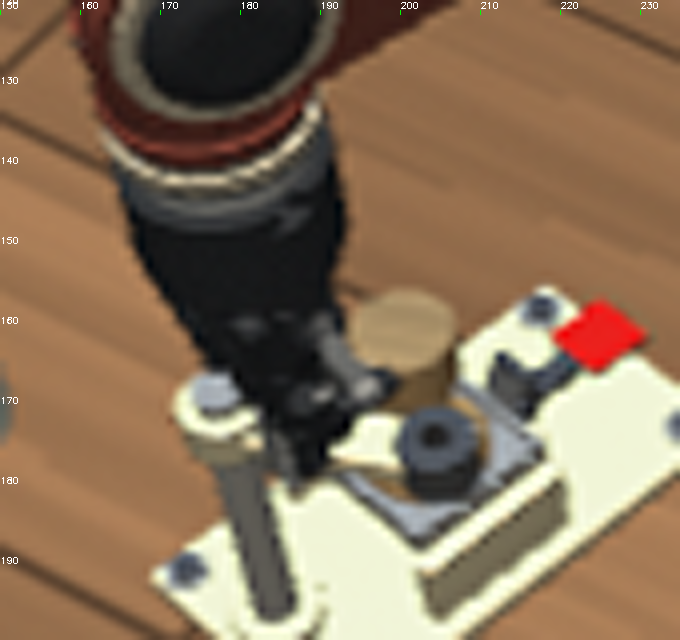

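The arm is swinging round. The tips are rubbing the arm's top (z 0.1556, 5.7 N), so I'll raise them slightly and continue the arc.

Call:
play_rows([
  [0,-0.7,0],
  [0,0,0],
  [-1.15,-0.1,0],
  [-1.2,-0.55,0],
  [0,0,0],
  [0,0,0],
], yaw=[0,0,0,0,0,0], grip=[1,1,1,1,1,1])

```text
time: 26.0
tool_pos: [0.5819, -0.2613, 0.1666]
tool_rot: [0.703, -0.703, 0.074, -0.074]
contact_force: [-0.2, 0.4, 0.7]
gripper_width: -0.0
```

```bash
python3 - <<'E'
from h import *
f=cams.grab_frame("scene"); crop(f,"s_v",150,120,85,80,8)
p=readout.state()["tool_pos"]; d=p[:2]-np.array([.5155,-.291]); a=-.2087;c,s=np.cos(a),np.sin(a)
print(c*d[0]+s*d[1],-s*d[0]+c*d[1],p[2],readout.state()["contact_force"])
E
```

```text
0.058880085540853944 0.04280351363848242 0.16641149178200307 [ 0.10849337  0.18199872 -0.05961967]
```

View pics/s_v.png

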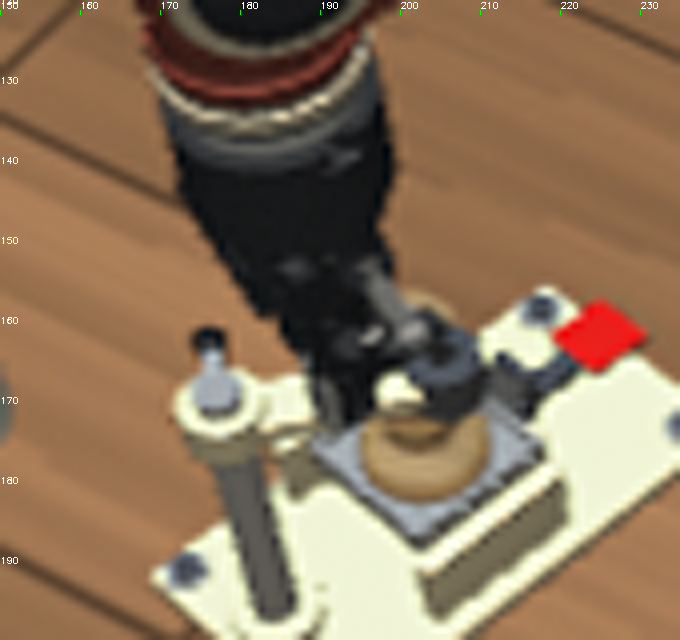

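Call:
play_rows([
  [-1.1,-0.8,0],
  [-0.8,-0.6,0],
  [0,-0.5,0],
  [0,0,0],
  [0,0,0],
], yaw=[0,0,0,0,0], grip=[1,1,1,1,1])

```text
time: 26.55
tool_pos: [0.5638, -0.2576, 0.186]
tool_rot: [-0.703, 0.703, -0.074, 0.074]
contact_force: [0.3, -0.1, -0.3]
gripper_width: 0.002
```

```bash
python3 - <<'E'
from h import *
f=cams.grab_frame("scene"); crop(f,"s_w",150,120,85,80,8)
p=readout.state()["tool_pos"]; d=p[:2]-np.array([.5155,-.291]); a=-.2087;c,s=np.cos(a),np.sin(a)
print(c*d[0]+s*d[1],-s*d[0]+c*d[1],p[2],readout.state()["contact_force"])
E
```

```text
0.040196489013423216 0.04273159475039624 0.18568870465532208 [ 0.20943939  0.15153674 -0.42440486]
```

View pics/s_w.png

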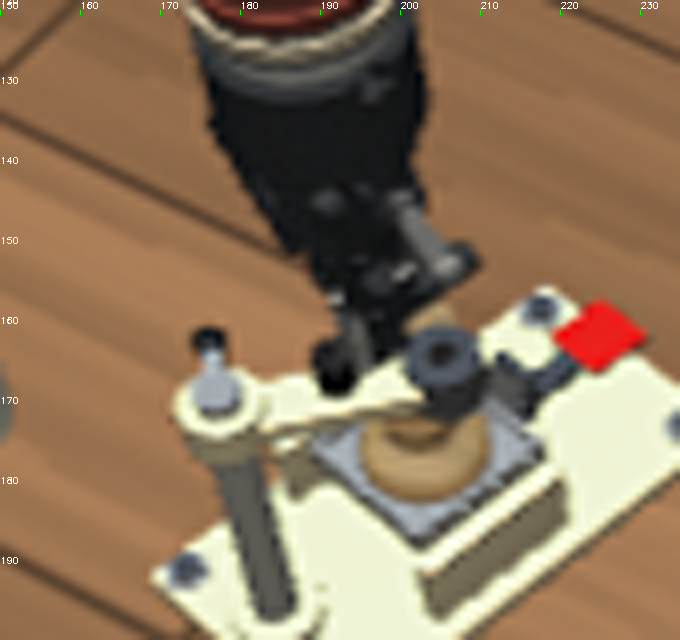

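I put the sideways steps in the tool's y slot (vertical) instead of z, so the fingers rose above the knob. Nothing was harmed. I'll locate the knob and redo it.

```bash
python3 - <<'E'
from fit import *
p=ray(S,*px(335,355,8,150,120),.163)[:2]; b=ray(S,*px(440,352,8,150,120),.147)[:2]
a=-.2087;c,s=np.cos(a),np.sin(a)
for q in(p,b):
    d=q-np.array([.5155,-.291]); x,y=c*d[0]+s*d[1],-s*d[0]+c*d[1]; print(x,y,np.degrees(np.arctan2(y,.085-x)),np.hypot(.085-x,y))
E
```

```text
0.04477843193987429 0.022409871701661144 29.124827866644452 0.04604320673997672
0.00895462144867824 0.038276308988794784 26.71771734011574 0.08513504230820303
```

Call:
play_rows([
  [0.8,0,0.8],
  [0,0,0],
  [0,2.1,0],
  [0,0,0],
  [-0.3,0,-1],
  [-0.3,0,-0.9],
  [0,0,0],
  [0,0,0],
], yaw=[0,0,0,0,0,0,0,0], grip=[1,1,1,1,1,1,1,1])

```text
time: 27.4
tool_pos: [0.5634, -0.2698, 0.166]
tool_rot: [-0.703, 0.704, -0.074, 0.075]
contact_force: [-0.1, -0.2, 1.0]
gripper_width: 0.004
```

```bash
cat > where.py <<'E'
from h import *
p=readout.state()["tool_pos"]; d=p[:2]-np.array([.5155,-.291]); a=-.2087;c,s=np.cos(a),np.sin(a)
print(c*d[0]+s*d[1],-s*d[0]+c*d[1],p[2],readout.state()["contact_force"])
E
python3 where.py; python3 - <<'E'
from h import *
f=cams.grab_frame("scene"); crop(f,"s_x",150,120,85,80,8)
E
```

```text
0.04248007292943608 0.030635377348831518 0.1659606059923211 [-0.10712431 -0.15042739  1.0386711 ]
```

View pics/s_x.png

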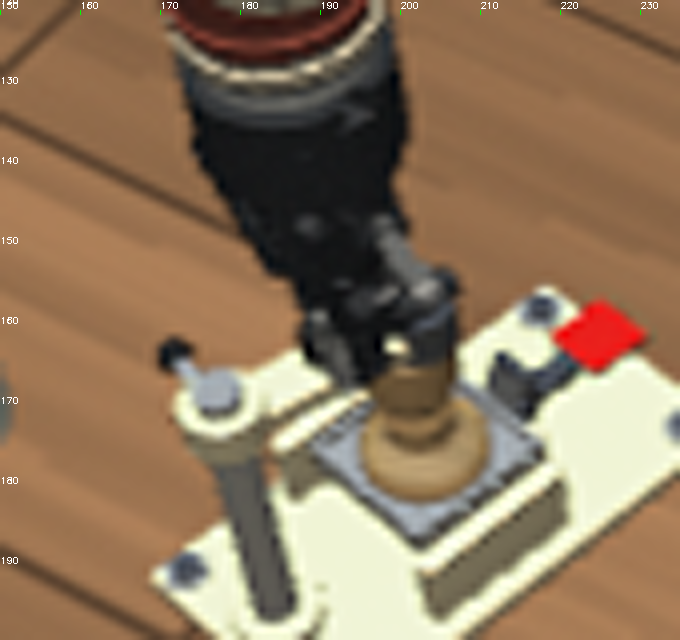

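The arm is nearly over the blank. Continuing in small steps.

Call:
play_rows([
  [-0.1,0,-0.4],
  [-0.1,0,-0.3],
  [0,0,0],
  [0,0,0],
], yaw=[0,0,0,0], grip=[1,1,1,1])

```text
time: 27.85
tool_pos: [0.5596, -0.2753, 0.1648]
tool_rot: [-0.703, 0.703, -0.074, 0.074]
contact_force: [0.3, -0.9, -0.4]
gripper_width: 0.001
```

```bash
python3 where.py; python3 - <<'E'
from h import *
f=cams.grab_frame("scene"); crop(f,"s_y",150,120,85,80,8)
E
```

```text
0.03991162530139252 0.02453186909731156 0.16483771967522168 [ 0.32311813 -0.88184182 -0.39652274]
```

View pics/s_y.png

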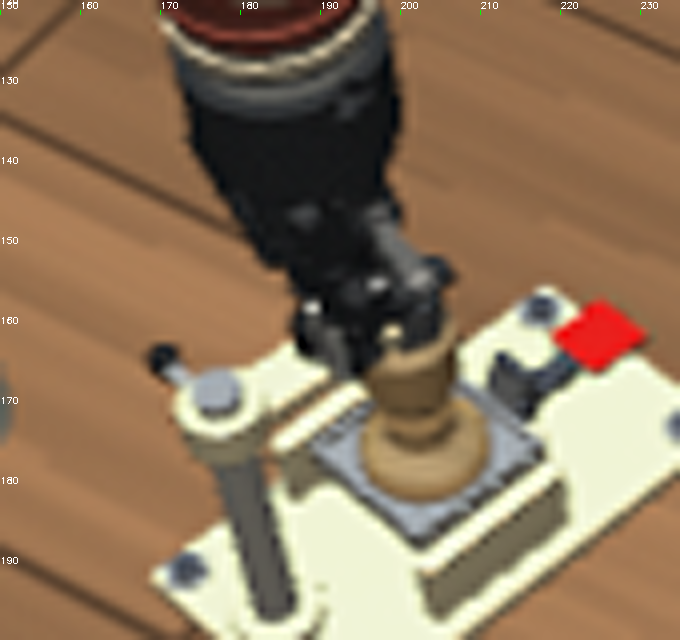

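Still no stop force. I'll push on gently.

Call:
play_rows([
  [0,0,-0.3],
  [0,0,-0.3],
  [0,0,0],
  [0,0,0],
], yaw=[0,0,0,0], grip=[1,1,1,1])

```text
time: 28.3
tool_pos: [0.5585, -0.2791, 0.1645]
tool_rot: [0.705, -0.702, 0.074, -0.074]
contact_force: [-0.7, 6.9, 1.7]
gripper_width: 0.001
```

```bash
python3 where.py
```

```text
0.03961391778347508 0.020596915640755255 0.16448072333734057 [-0.67302803  6.91939373  1.7210841 ]
```

The force has risen to 6.9 N, so it's at the stop. Backing off and lifting.

Call:
play_rows([
  [0,0,0.7],
  [0,0,0.8],
  [0,-3,0],
  [0,-4,0],
  [-3,0,4],
  [-3,0,4],
  [0,0,4],
  [0,0,4.5],
  [0,0,4.5],
  [0,0,0],
], yaw=[0,0,0,0,0,0,0,0,0,0], grip=[1,1,1,1,1,1,1,0,-1,-1])

```text
time: 29.3
tool_pos: [0.547, -0.044, 0.2351]
tool_rot: [0.704, -0.703, 0.072, -0.072]
contact_force: [-0.9, -0.5, 0.3]
gripper_width: 0.506
```

```bash
python3 - <<'E'
from h import *
f=cams.grab_frame("scene"); crop(f,"s_z",150,120,85,80,8)
crop(f,"s_z2",225,150,200,150,4)
f=cams.grab_frame("top"); crop(f,"t_z",205,150,180,130,4)
E
python3 where.py
```

```text
-0.019896652023924228 0.24466112477387683 0.23492850671152854 [-0.96870479  0.07880465 -0.15712002]
```

View pics/s_z.png

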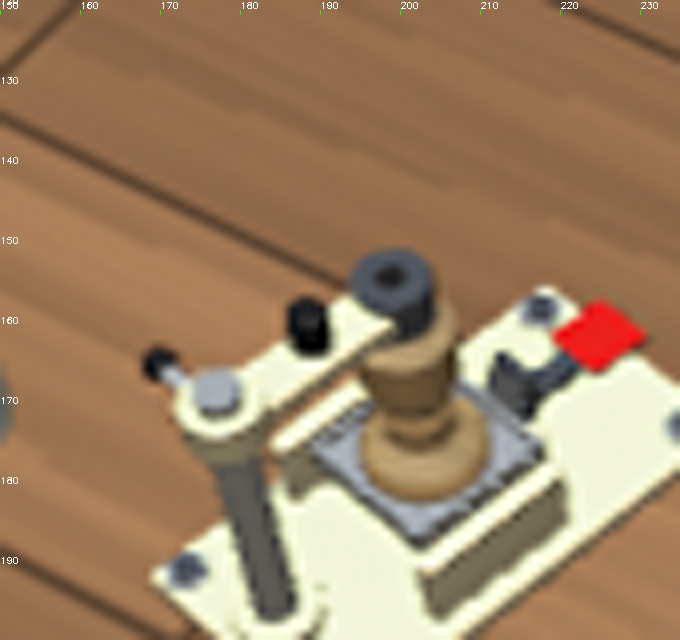

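View pics/t_z.png

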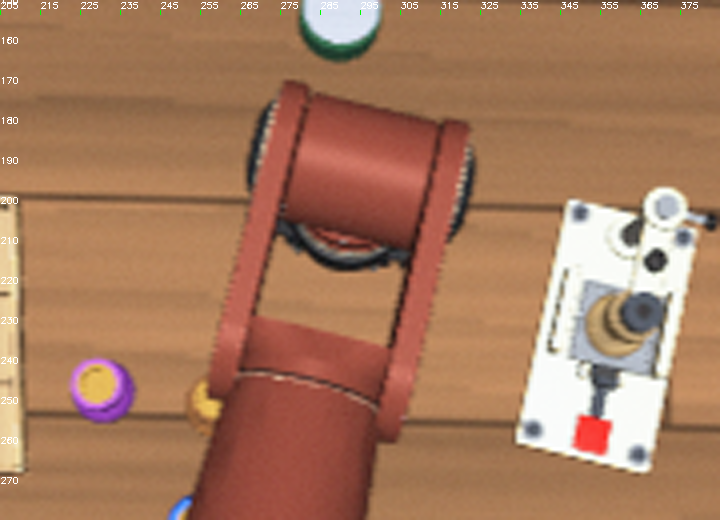

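View pics/s_z2.png

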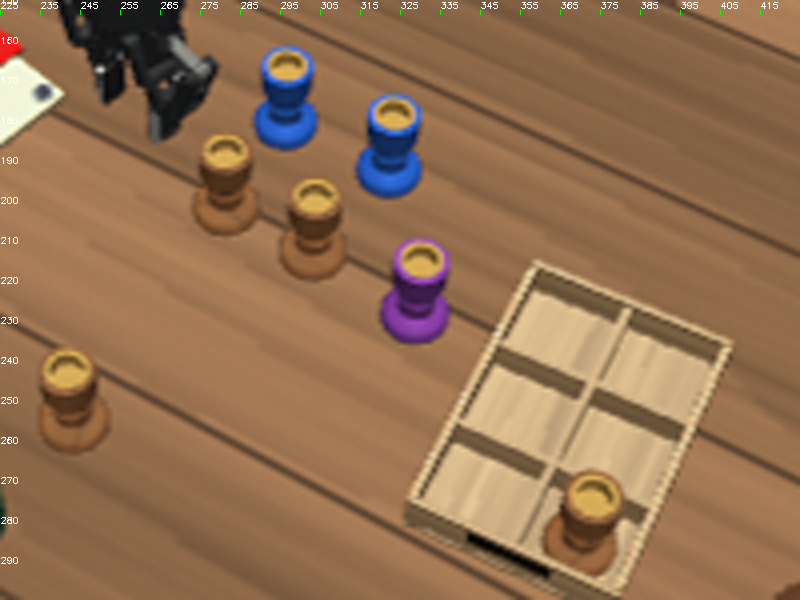

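```bash
python3 - <<'E'
from fit import *
b,_=fitpt([(T,px(642,308,4,205,150)),(S,px(392,280,8,150,120))],.147); k,_=fitpt([(T,px(657,259,4,205,150)),(S,px(307,312,8,150,120))],.165)
a=-.2087;c,s=np.cos(a),np.sin(a)
for q in(b,k):
    d=q-np.array([.5155,-.291]); x,y=c*d[0]+s*d[1],-s*d[0]+c*d[1]; print(x,y,np.arctan2(y,.085-x),np.hypot(.085-x,y))
print("tin",ray(T,290,152,.055))
E
python3 mv.py .6722 -.0293 .14 78
```

```text
0.0010838729029967915 -0.00027499325065565044 -0.0032769894871822565 0.08391657767240215
0.040155913452883045 0.00023024994295233088 0.005134409849361811 0.04484467764720297
tin [ 0.78644607 -0.05432223  0.055     ]
t29.4 pos [ 0.5467 -0.0475  0.2349] jaw 78.1 F [-1.   0.1 -0.2] w 0.68 ydir [ 0.    -0.001 -1.   ]
yaw 0.1 then slide cm [11.89  9.5   4.4 ]  dist cm 15.8 slide no-yaw [11.9   9.5   4.37] q6 -1.59
```

The arm angle measures about 0.00 rad, so it's at the stop. Holder A next.

Call:
play_rows([
  [4,0,1.5],
  [4,0,1.5],
  [3.9,0,1.4],
  [0,0,0],
  [0,4.5,0],
  [0,4,0],
  [0,0,0],
  [0,0,0],
], yaw=[0,0,0,0,0,0,0,0], grip=[-1,-1,-1,-1,-1,-1,-1,-1])

```text
time: 30.2
tool_pos: [0.6714, -0.0312, 0.1496]
tool_rot: [-0.703, 0.703, -0.075, 0.074]
contact_force: [0.3, 0.1, 1.2]
gripper_width: 1.005
```

```bash
python3 mv.py .6722 -.0293 .057 78; python3 - <<'E'
from h import *
f=cams.grab_frame("scene"); crop(f,"s_A",190,170,110,120,5)
E
```

```text
t30.2 pos [ 0.6714 -0.0312  0.1496] jaw 77.9 F [0.3 0.1 1.2] w 1.00 ydir [-0.002 -0.    -1.   ]
yaw -0.1 then slide cm [0.06 9.26 0.21]  dist cm 9.3 slide no-yaw [0.06 9.26 0.21] q6 -1.52
```

View pics/s_A.png

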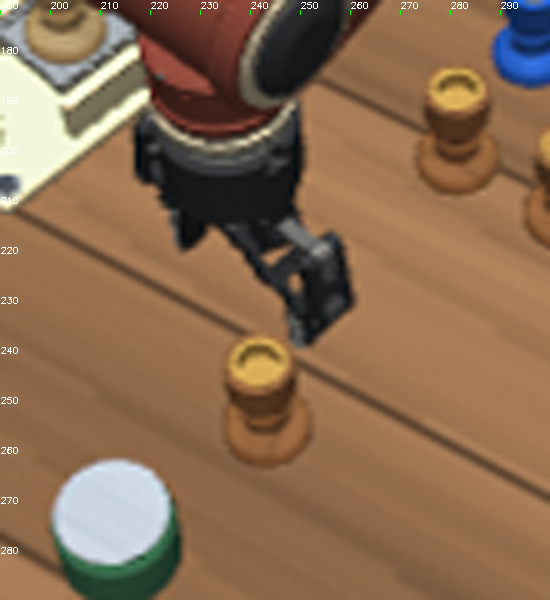

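Call:
play_rows([
  [0,4,0.1],
  [0,3.2,0],
  [0,2,0],
  [0,0,0],
  [0,0,0],
  [0,0,0],
  [0,0,0],
  [0,0,0],
  [0,0,0],
  [0,0,0],
  [0,-3,0],
  [0,-4.5,0],
], yaw=[0,0,0,0,0,0,0,0,0,0,0,0], grip=[-1,-1,-1,-1,1,1,1,1,1,1,1,1])

```text
time: 31.45
tool_pos: [0.6697, -0.0287, 0.1298]
tool_rot: [0.703, -0.703, 0.077, -0.071]
contact_force: [0.5, 0.2, -1.1]
gripper_width: 0.47
```

Call:
play_rows([
  [0,-4.5,0],
  [0,-4,0],
  [0,0,0],
  [0,0,0],
  [0,0,0],
  [0,0,0],
  [0,0,0],
  [0,0,0],
  [0,0,0],
  [0,0,0],
  [0,0,0],
  [0,0,0],
], yaw=[0,0,8.25,8.25,8.25,8.25,8.25,8.25,8.25,8.25,8.2,0], grip=[1,1,1,1,1,1,1,1,1,1,1,1])

```text
time: 32.65
tool_pos: [0.6723, -0.0291, 0.218]
tool_rot: [0.516, -0.516, 0.483, -0.483]
contact_force: [0.2, -0.2, -1.5]
gripper_width: 0.473
```

```bash
python3 mv.py .5757 .259 .22 3.8; python3 - <<'E'
from h import *
f=cams.grab_frame("scene"); crop(f,"s_B",190,150,140,120,5)
E
```

```text
t32.6 pos [ 0.6723 -0.0291  0.218 ] jaw 3.8 F [ 0.2 -0.2 -1.5] w 0.47 ydir [ 0.  0. -1.]
yaw 0.0 then slide cm [-29.38  -0.2   -7.73]  dist cm 30.4 slide no-yaw [-29.39  -0.2   -7.72] q6 -0.22
```

View pics/s_B.png

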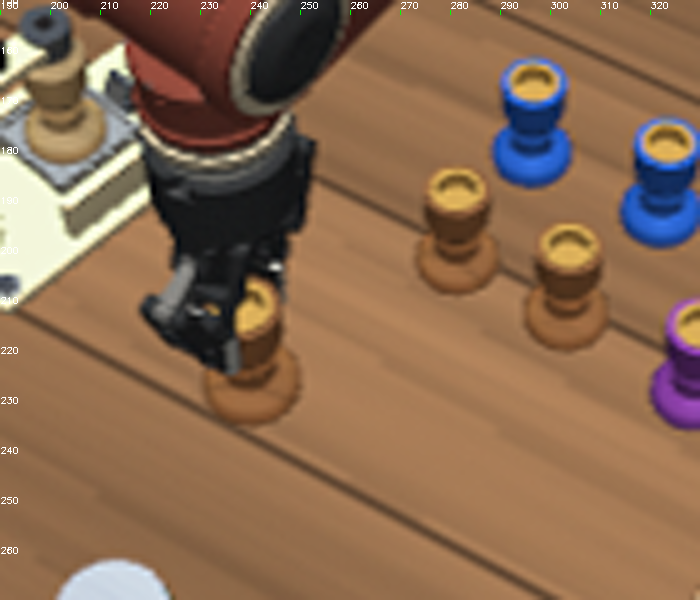

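A is held upright. Carrying it to the far-right compartment, (0.5757, 0.259).

Call:
play_rows([
  [-4,0,-1.1],
  [-4.6,0,-1.2],
  [-4.6,0,-1.2],
  [-4.6,0,-1.2],
  [-4.6,0,-1.2],
  [-4,0,-1],
  [-3,0,-0.8],
  [0,0,0],
  [0,0,0],
  [0,0,0],
], yaw=[0,0,0,0,0,0,0,0,0,0], grip=[1,1,1,1,1,1,1,1,1,1])

```text
time: 33.7
tool_pos: [0.5764, 0.2584, 0.2178]
tool_rot: [-0.516, 0.516, -0.483, 0.483]
contact_force: [0.8, -0.6, -1.4]
gripper_width: 0.473
```

```bash
python3 mv.py .5757 .259 .064 3.8
```

```text
t33.7 pos [0.5764 0.2584 0.2178] jaw 3.8 F [ 0.8 -0.6 -1.4] w 0.47 ydir [ 0. -0. -1.]
yaw 0.0 then slide cm [-0.07 15.38 -0.07]  dist cm 15.4 slide no-yaw [-0.07 15.38 -0.07] q6 0.24
```

Call:
play_rows([
  [-0.1,4,-0.1],
  [0,4,0],
  [0,4,0],
  [0,0,0],
  [0,0,0],
], yaw=[0,0,0,0,0], grip=[1,1,1,1,1])

```text
time: 34.2
tool_pos: [0.5752, 0.259, 0.0977]
tool_rot: [-0.516, 0.516, -0.484, 0.483]
contact_force: [0.6, -0.5, 0.2]
gripper_width: 0.471
```

```bash
python3 mv.py .5757 .259 .064 3.8; python3 - <<'E'
from h import *
f=cams.grab_frame("scene"); crop(f,"s_C",310,190,110,120,5)
E
```

```text
t34.2 pos [0.5752 0.259  0.0977] jaw 3.7 F [ 0.6 -0.5  0.2] w 0.47 ydir [-0.001 -0.001 -1.   ]
yaw -0.1 then slide cm [0.   3.37 0.05]  dist cm 3.4 slide no-yaw [0.   3.37 0.05] q6 0.24
```

View pics/s_C.png

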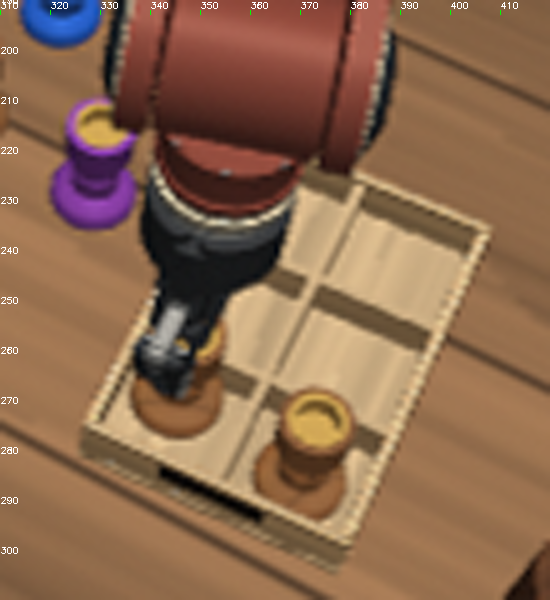

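It's over the far-right compartment. Placing and releasing.

Call:
play_rows([
  [0,2,0],
  [0,1.4,0],
  [0,0,0],
  [0,0,0],
  [0,0,0],
  [0,0,0],
  [0,0,0],
  [0,0,0],
  [0,-3,0],
  [0,-4,0],
  [0,-4,0],
  [0,-4,0],
], yaw=[0,0,0,0,0,0,0,0,0,0,0,0], grip=[1,1,1,1,-0.6,-0.6,-0.6,-0.6,-0.6,-0.6,-0.6,-0.6])

```text
time: 35.45
tool_pos: [0.5747, 0.26, 0.2151]
tool_rot: [-0.516, 0.516, -0.483, 0.483]
contact_force: [0.3, -0.6, 0.7]
gripper_width: 0.797
```

```bash
python3 mv.py .4451 .0455 .22 3.8; python3 - <<'E'
from h import *
f=cams.grab_frame("scene"); crop(f,"s_D",225,150,200,150,4)
E
```

```text
t35.5 pos [0.5747 0.26   0.2151] jaw 3.8 F [ 0.3 -0.6  0.7] w 0.80 ydir [-0.001 -0.    -1.   ]
yaw -0.0 then slide cm [ 20.54  -0.48 -14.35]  dist cm 25.1 slide no-yaw [ 20.54  -0.48 -14.35] q6 0.24
```

View pics/s_D.png

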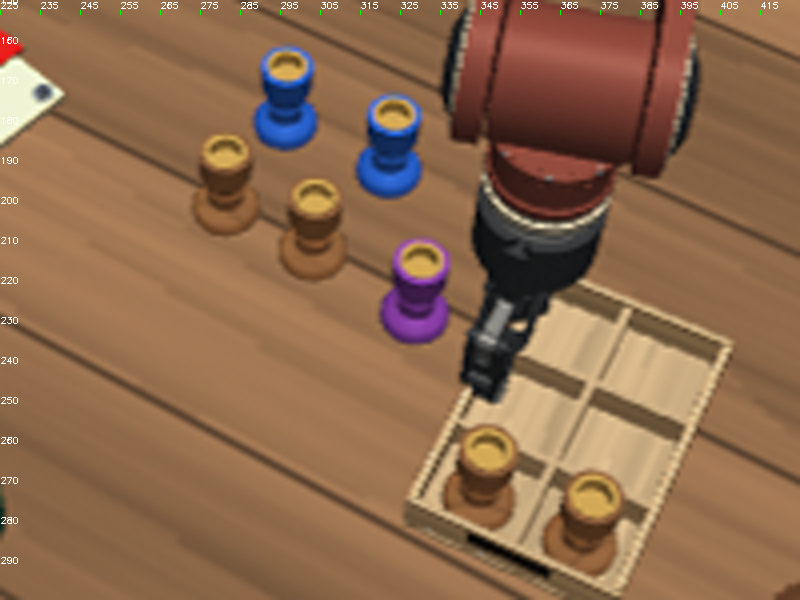

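Both stand well in the crate. Holder B is next, unmoved at (303,198) in the scene view.

Call:
play_rows([
  [3.42,0,-2.4],
  [3.42,0,-2.4],
  [3.42,0,-2.4],
  [3.42,0,-2.4],
  [3.42,0,-2.4],
  [3.42,0,-2.35],
  [0,0,0],
  [0,4,0],
  [0,4,0],
  [0,0,0],
  [0,0,0],
], yaw=[0,0,0,0,0,0,0,0,0,0,0], grip=[-1,-1,-1,-1,-1,-1,-1,-1,-1,-1,-1])

```text
time: 36.6
tool_pos: [0.4452, 0.0462, 0.1338]
tool_rot: [-0.516, 0.517, -0.484, 0.483]
contact_force: [0.7, 0.5, 0.4]
gripper_width: 1.0
```

```bash
python3 mv.py .4451 .0455 .057 3.8; python3 - <<'E'
from h import *
f=cams.grab_frame("scene"); crop(f,"s_E",245,120,110,120,5)
E
```

```text
t36.6 pos [0.4452 0.0462 0.1338] jaw 3.8 F [0.7 0.5 0.4] w 1.00 ydir [-0.002  0.    -1.   ]
yaw 0.0 then slide cm [ 0.07  7.68 -0.01]  dist cm 7.7 slide no-yaw [ 0.07  7.68 -0.01] q6 -0.13
```

View pics/s_E.png

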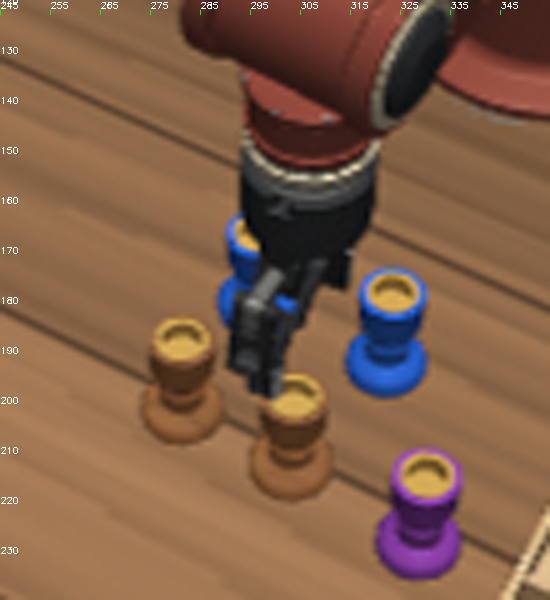

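Call:
play_rows([
  [0,3.5,0],
  [0,3,0],
  [0,1.2,0],
  [0,0,0],
  [0,0,0],
  [0,0,0],
  [0,0,0],
  [0,0,0],
  [0,0,0],
  [0,0,0],
  [0,-3,0],
  [0,-4.5,0],
], yaw=[0,0,0,0,0,0,0,0,0,0,0,0], grip=[-1,-1,-1,-1,1,1,1,1,1,1,1,1])

```text
time: 37.85
tool_pos: [0.4427, 0.046, 0.1296]
tool_rot: [-0.515, 0.518, -0.485, 0.481]
contact_force: [0.4, 0.1, -0.9]
gripper_width: 0.471
```

Call:
play_rows([
  [0,-4.5,0],
  [0,-4,0],
  [0,0,0],
  [0,0,0],
], yaw=[0,0,0,0], grip=[1,1,1,1])

```text
time: 38.25
tool_pos: [0.4459, 0.0458, 0.218]
tool_rot: [0.517, -0.516, 0.482, -0.484]
contact_force: [-0.5, 0.4, -1.7]
gripper_width: 0.473
```

```bash
python3 mv.py .4169 .3266 .22 3.8; python3 - <<'E'
from h import *
f=cams.grab_frame("scene"); crop(f,"s_F",245,100,110,120,5)
E
```

```text
t38.2 pos [0.4459 0.0458 0.218 ] jaw 3.8 F [-0.5  0.4 -1.7] w 0.47 ydir [ 0.003 -0.    -1.   ]
yaw -0.0 then slide cm [-28.21  -0.21  -1.04]  dist cm 28.2 slide no-yaw [-28.21  -0.21  -1.04] q6 -0.13
```

View pics/s_F.png

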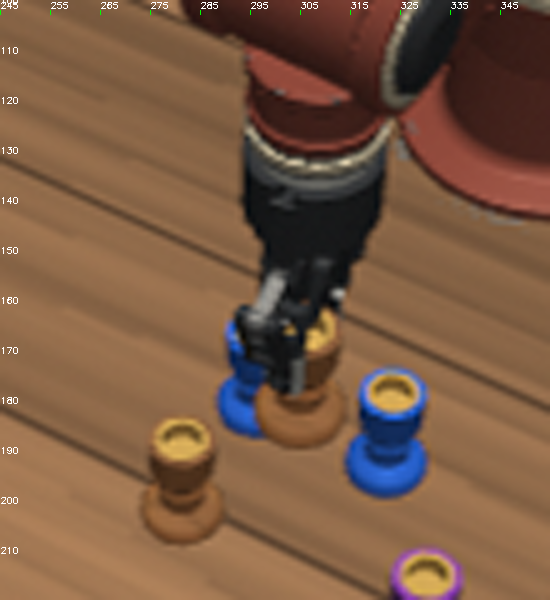

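B is held. Carrying it to the near-left compartment, (0.4169, 0.3266).

Call:
play_rows([
  [-4,0,-0.1],
  [-4.6,0,-0.2],
  [-4.6,0,-0.2],
  [-4.6,0,-0.2],
  [-4.6,0,-0.2],
  [-3.8,0,-0.1],
  [-2,0,0],
  [0,0,0],
  [0,4,0],
  [0,4,0],
  [0,4,0],
  [0,0,0],
], yaw=[0,0,0,0,0,0,0,0,0,0,0,0], grip=[1,1,1,1,1,1,1,1,1,1,1,1])

```text
time: 39.5
tool_pos: [0.4115, 0.3223, 0.0885]
tool_rot: [-0.51, 0.522, -0.485, 0.482]
contact_force: [-0.3, -1.1, -0.7]
gripper_width: 0.474
```

```bash
python3 - <<'E'
from h import *
f=cams.grab_frame("scene"); crop(f,"s_G",310,170,110,120,5)
E
python3 mv.py .4169 .3266 .064 3.8
```

```text
t39.5 pos [0.4138 0.3238 0.0924] jaw 3.7 F [ 0.2  0.  -0.8] w 0.47 ydir [-0.009 -0.005 -1.   ]
yaw -0.1 then slide cm [-0.27  2.83  0.35]  dist cm 2.9 slide no-yaw [-0.27  2.83  0.35] q6 0.46
```

View pics/s_G.png

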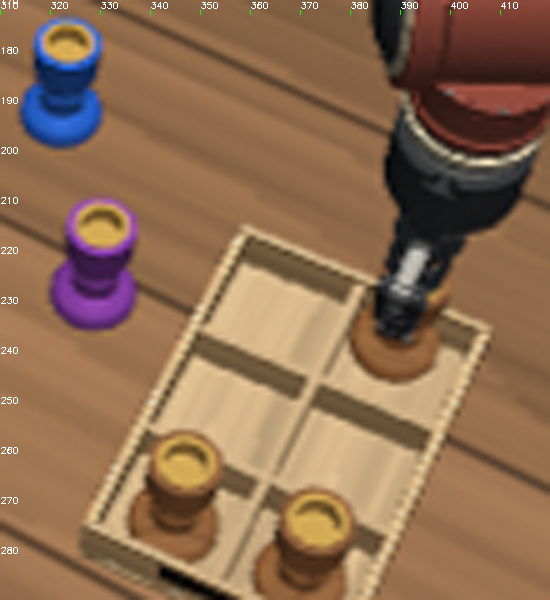

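Call:
play_rows([
  [0,0,0],
  [0,0,0],
  [0,0,0],
], yaw=[0,0,0], grip=[1,1,1])

```text
time: 39.85
tool_pos: [0.4184, 0.3273, 0.0994]
tool_rot: [0.518, -0.515, 0.483, -0.484]
contact_force: [0.1, -0.9, -1.0]
gripper_width: 0.474
```

```bash
python3 mv.py .4169 .3266 .064 3.8
```

```text
t39.9 pos [0.4184 0.3273 0.0994] jaw 3.8 F [ 0.1 -0.9 -1. ] w 0.47 ydir [ 0.004  0.002 -1.   ]
yaw -0.0 then slide cm [ 0.06  3.54 -0.16]  dist cm 3.5 slide no-yaw [ 0.06  3.54 -0.16] q6 0.46
```

Call:
play_rows([
  [0,1.8,0],
  [0,1.5,0],
  [0,0,0],
  [0,0,0],
  [0,0,0],
  [0,0,0],
  [0,0,0],
  [0,0,0],
  [0,-3,0],
  [0,-4,0],
  [0,-4,0],
  [0,-4,0],
], yaw=[0,0,0,0,0,0,0,0,0,0,0,0], grip=[1,1,1,1,-0.6,-0.6,-0.6,-0.6,-0.6,-0.6,-0.6,-0.6])

```text
time: 41.05
tool_pos: [0.4166, 0.3264, 0.2153]
tool_rot: [-0.516, 0.516, -0.483, 0.483]
contact_force: [1.2, 0.4, 0.3]
gripper_width: 0.794
```

```bash
python3 - <<'E'
from h import *
f=cams.grab_frame("scene"); crop(f,"s_H",225,150,200,150,4)
E
python3 mv.py .4438 -.0358 .22 3.8
```

```text
t41.1 pos [0.4199 0.3284 0.224 ] jaw 3.8 F [1.7 1.9 4.4] w 0.80 ydir [ 0.011  0.006 -1.   ]
yaw -0.0 then slide cm [ 3.65e+01  1.90e-01 -3.00e-02]  dist cm 36.5 slide no-yaw [ 3.65e+01  1.90e-01 -3.00e-02] q6 0.46
```

View pics/s_H.png

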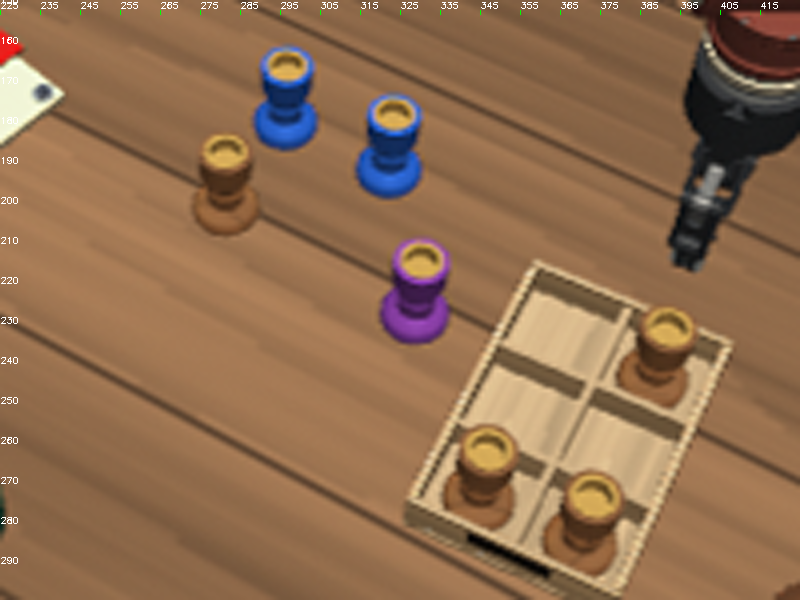

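B is placed well. C is next, unmoved at (281,187) in the scene view.

Call:
play_rows([
  [4,0,0],
  [4.6,0,0],
  [4.6,0,0],
  [4.6,0,0],
  [4.6,0,0],
  [4.6,0,0],
  [4.6,0,0],
  [3,0,0],
  [2,0,0],
  [0,4,0],
  [0,4,0],
  [0,0,0],
], yaw=[0,0,0,0,0,0,0,0,0,0,0,0], grip=[-1,-1,-1,-1,-1,-1,-1,-1,-1,-1,-1,-1])

```text
time: 42.3
tool_pos: [0.4367, -0.0378, 0.1279]
tool_rot: [-0.514, 0.518, -0.487, 0.48]
contact_force: [-0.3, -0.3, -0.8]
gripper_width: 1.004
```

Call:
play_rows([
  [0,0,0],
  [0,0,0],
  [0,0,0],
], yaw=[0,0,0], grip=[-1,-1,-1])

```text
time: 42.6
tool_pos: [0.4426, -0.0389, 0.1365]
tool_rot: [0.517, -0.516, 0.482, -0.484]
contact_force: [-0.0, -0.5, -0.0]
gripper_width: 1.001
```

```bash
python3 mv.py .4438 -.0358 .057 3.8; python3 - <<'E'
from h import *
f=cams.grab_frame("scene"); crop(f,"s_I",225,110,110,120,5)
E
```

```text
t42.6 pos [ 0.4426 -0.0389  0.1365] jaw 3.8 F [-0.  -0.5 -0. ] w 1.00 ydir [ 0.004 -0.001 -1.   ]
yaw 0.0 then slide cm [-0.31  7.95  0.1 ]  dist cm 8.0 slide no-yaw [-0.31  7.95  0.1 ] q6 -0.32
```

View pics/s_I.png

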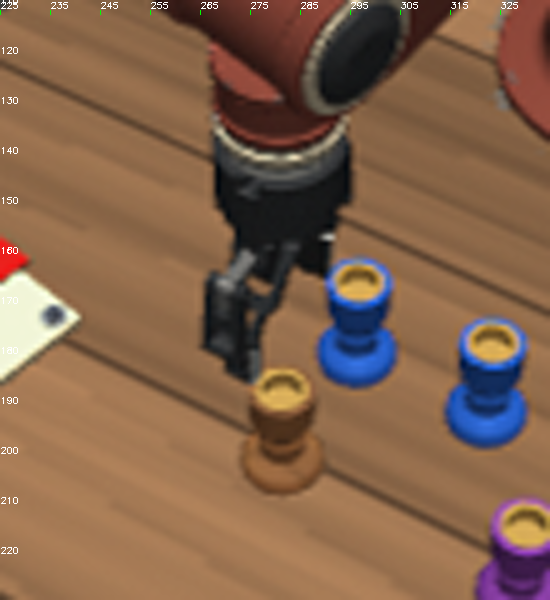

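Call:
play_rows([
  [-0.3,3.5,0.1],
  [0,3,0],
  [0,1.3,0],
  [0,0,0],
  [0,0,0],
  [0,0,0],
  [0,0,0],
  [0,0,0],
  [0,0,0],
  [0,0,0],
  [0,-3,0],
  [0,-4.5,0],
], yaw=[0,0,0,0,0,0,0,0,0,0,0,0], grip=[-1,-1,-1,-1,1,1,1,1,1,1,1,1])

```text
time: 43.85
tool_pos: [0.4391, -0.0349, 0.1285]
tool_rot: [-0.515, 0.518, -0.486, 0.481]
contact_force: [0.7, 0.1, -1.2]
gripper_width: 0.473
```

Call:
play_rows([
  [0,-4.5,0],
  [0,-4,0],
  [0,0,0],
  [0,0,0],
], yaw=[0,0,0,0], grip=[1,1,1,1])

```text
time: 44.25
tool_pos: [0.4422, -0.0357, 0.2168]
tool_rot: [0.517, -0.516, 0.482, -0.484]
contact_force: [0.1, 0.3, -2.2]
gripper_width: 0.477
```

```bash
python3 mv.py .4221 .2488 .22 3.8; python3 - <<'E'
from h import *
f=cams.grab_frame("scene"); crop(f,"s_J",225,90,110,120,5)
E
```

```text
t44.2 pos [ 0.4422 -0.0357  0.2168] jaw 3.8 F [ 0.1  0.3 -2.2] w 0.48 ydir [ 0.002 -0.001 -1.   ]
yaw -0.0 then slide cm [-28.52  -0.34  -0.12]  dist cm 28.5 slide no-yaw [-28.52  -0.34  -0.13] q6 -0.31
```

View pics/s_J.png

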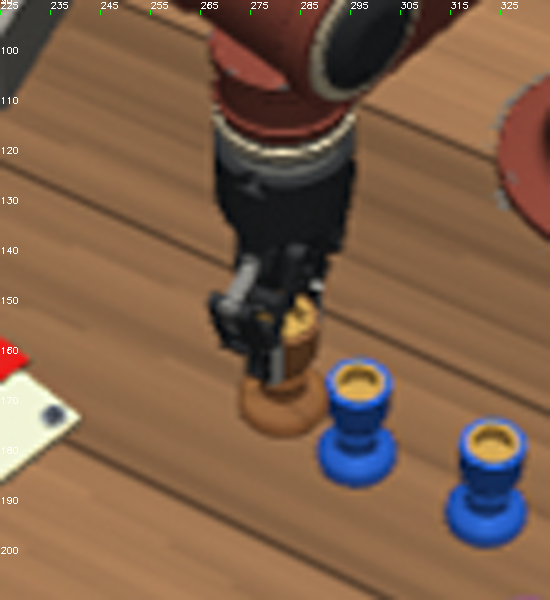

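C is held. It goes to the near-right compartment, (0.4221, 0.2488).

Call:
play_rows([
  [-4,0,0],
  [-4.6,0,0],
  [-4.6,0,0],
  [-4.6,0,0],
  [-4.6,0,0],
  [-4,0,-0.1],
  [-2.1,0,0],
  [0,0,0],
  [0,4,0],
  [0,4,0],
  [0,3.5,0],
  [0,0,0],
], yaw=[0,0,0,0,0,0,0,0,0,0,0,0], grip=[1,1,1,1,1,1,1,1,1,1,1,1])

```text
time: 45.5
tool_pos: [0.4166, 0.2456, 0.0932]
tool_rot: [-0.511, 0.521, -0.486, 0.481]
contact_force: [-1.4, -0.5, -1.5]
gripper_width: 0.472
```

Call:
play_rows([
  [0,0,0],
  [0,0,0],
  [0,0,0],
  [0,0,0],
], yaw=[0,0,0,0], grip=[1,1,1,1])

```text
time: 45.9
tool_pos: [0.4232, 0.2491, 0.1028]
tool_rot: [0.517, -0.515, 0.483, -0.484]
contact_force: [0.1, 0.2, -1.1]
gripper_width: 0.472
```

```bash
python3 mv.py .4221 .2488 .064 3.8; python3 - <<'E'
from h import *
f=cams.grab_frame("scene"); crop(f,"s_K",310,170,110,120,5)
E
```

```text
t45.9 pos [0.4232 0.2491 0.1028] jaw 3.8 F [ 0.1  0.2 -1.1] w 0.47 ydir [ 0.003  0.001 -1.   ]
yaw -0.0 then slide cm [ 0.03  3.88 -0.13]  dist cm 3.9 slide no-yaw [ 0.03  3.88 -0.13] q6 0.31
```

View pics/s_K.png

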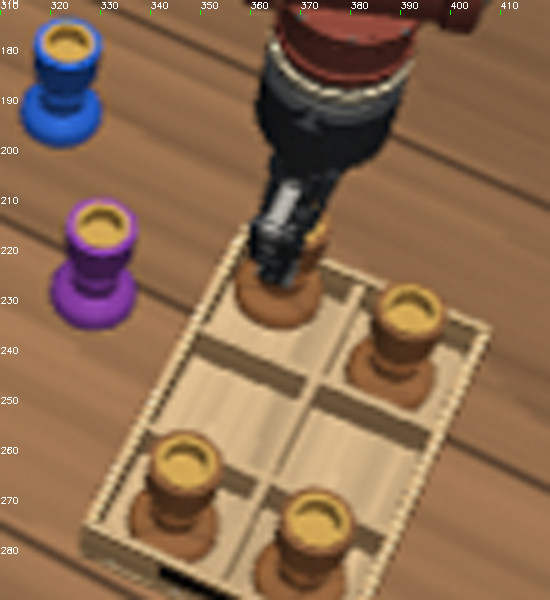

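Call:
play_rows([
  [0,2,0],
  [0,1.7,0],
  [0,0,0],
  [0,0,0],
  [0,0,0],
  [0,0,0],
  [0,0,0],
  [0,0,0],
  [0,-3,0],
  [0,-4,0],
  [0,-4,0],
  [0,-4,0],
], yaw=[0,0,0,0,0,0,0,0,0,0,0,0], grip=[1,1,1,1,-0.6,-0.6,-0.6,-0.6,-0.6,-0.6,-0.6,-0.6])

```text
time: 47.15
tool_pos: [0.4217, 0.2486, 0.2154]
tool_rot: [-0.516, 0.516, -0.483, 0.483]
contact_force: [0.5, 0.5, 0.2]
gripper_width: 0.798
```

Call:
play_rows([
  [4,-1,0],
  [4,0,0],
  [4,0,0],
  [0,0,0],
  [0,0,0],
  [0,0,0],
], yaw=[0,0,0,0,0,0], grip=[-0.6,-0.6,-0.6,-0.6,-0.6,-0.6])

```text
time: 47.75
tool_pos: [0.4298, 0.1295, 0.2238]
tool_rot: [0.516, -0.516, 0.483, -0.483]
contact_force: [0.5, 0.1, -0.6]
gripper_width: 0.801
```

```bash
python3 - <<'E'
from h import *
f=cams.grab_frame("scene"); cv2.imwrite("pics/fin_s.png",f["image"][:,:,::-1]); crop(f,"s_L",310,190,110,120,5);crop(f,"s_M",150,120,85,80,8)
f=cams.grab_frame("top"); cv2.imwrite("pics/fin_t.png",f["image"][:,:,::-1])
E
```

```text
(no output)
```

View pics/s_L.png

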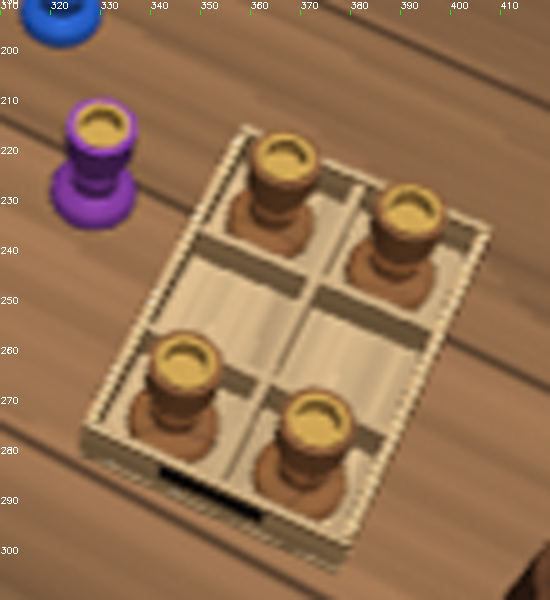

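View pics/s_M.png

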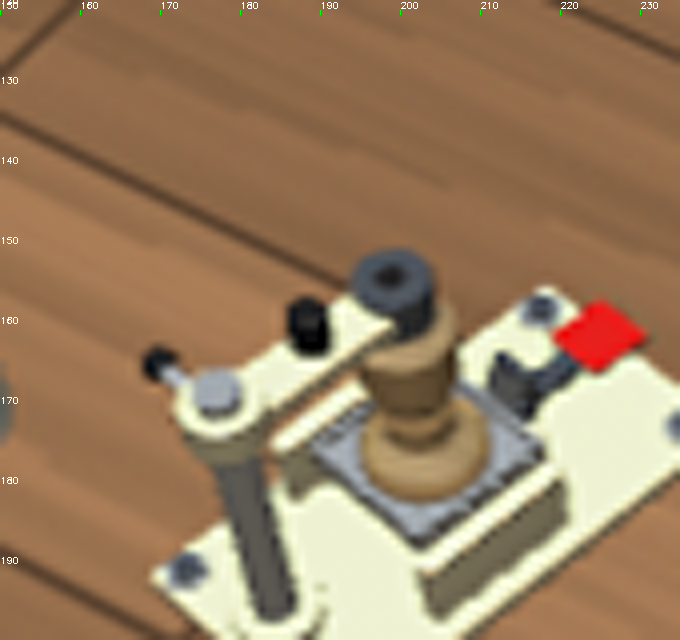

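View pics/fin_t.png

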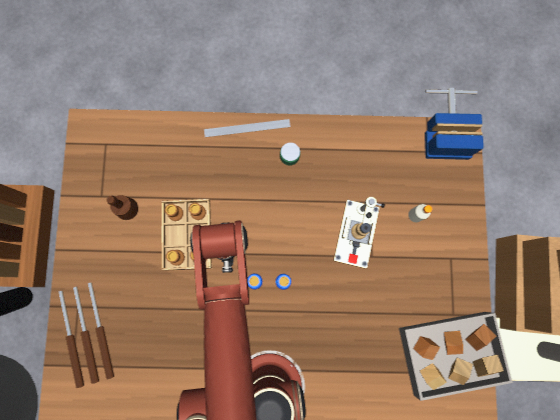

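View pics/fin_s.png

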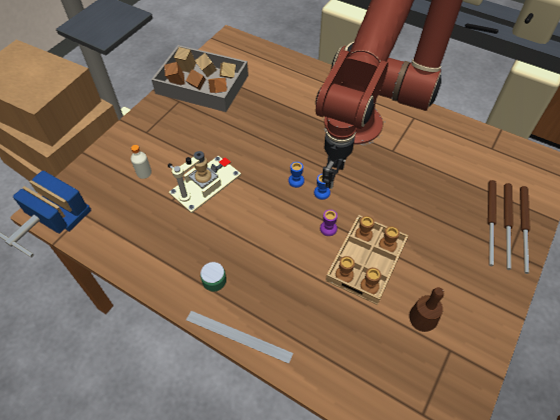

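All four drilled holders stand in separate compartments. The blank is caught down with the bush over it and the pad home, the bystanders look unmoved, and the gripper is clear. Handing in.

```bash
python3 -c "
from plant import workorder
print(workorder.job_done())"
```

```text
the job is handed in; nothing more can be done
None
```

The job is done and handed in at about 48 s of the 210 s allowed. `job_done()` gives no verdict, so the results below are from my own last camera checks.

**What I did:**
- I pressed the red pad, and the table sprang up with the drilled holder.
- That holder and the three others on the bench each went into a corner compartment of the crate.
- The blank went onto the raised table and was pressed down. At about 18 mm and 9.5 N the pad snapped back home.
- I then pushed the bush arm by its knob to its stop, where I felt 6.9 N.

**Last checks:**
- **Crate:** all four holders stand upright, one to a compartment.
- **Jig:** the blank stays down by itself with the pad home. The arm measured about 0.00 rad from its stop in both cameras just after the swing, and looked unchanged at the end.
- **Left alone:** the mallet, wax tin, glue bottle and the blue and purple look-alikes show no visible change by eye; I did not measure their positions.
- **Gripper:** it was raised clear of everything.

**One slip:** during the arm swing I put the sideways steps in the tool's vertical slot. The fingertips first rubbed the arm's top at about 6 N, then rose over the knob. I located the knob again and finished the push; the final pictures show no damage or shift from it.

I saw none of the possible mid-run knocks.

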